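# Load the stain warmer with drained jars

### The arm

A 7-joint arm with a two-finger parallel gripper is mounted at the origin on the work surface. World frame = base frame: x ahead of the robot, y to its left, z up, the work surface at z = 0. Lengths are in m, angles in degrees, forces in N, time in s.
With the tool pointing down it reaches from about 0.4 to 0.875 m from the base axis. Payload 19.3 kg.
Tool frame: the origin (TCP) lies at the very end of the fingers, on their centre line; the grasp point (between the pads) lies 19 mm behind it (arm.hold_point_z is the z of the grasp point in the tool frame, in m); z points along the fingers, y is the line along which they close (so a half turn about z gives the same grasp; the last joint's range is limited). The gripper opens to 85 mm and grips with 20 to 120 N. Pads are 22 mm wide; open, the fingers measure 114 mm over their backs; the gripper's body (76 mm by 85 mm) begins 54 mm behind the grasp point. The pads swing forward as they close: fully open they stand 13 mm farther back than shut.
Start: joints at [-4.022, 29.874, -2.08, 91.645, 1.215, 58.505, -6.463], TCP at [0.625, -0, 0.231] pointing down, gripper open.
Joint ranges: [-166.77, 166.77], [-17.47, 122.26], [-85.68, 81.53], [9.62, 139.38], [-72.42, 252.41], [9.2, 110.78], [-144.41, 144.41]. Speed limits (degrees/s): [108.29, 108.29, 136.94, 136.94, 172.46, 172.46, 172.46].

### API

Orientations are given as [roll, pitch, yaw] about the fixed x, y, z axes, in that order (R = Rz(yaw) Ry(pitch) Rx(roll)).
In Python, from station import state, viewer, finish_job, models, arm gives the robot as it stands.
- The arm moves only by the tool arm_command, never from a script. Its argument "rows" is a list of rows, each a list of 3 entries, a list of its own where there are three numbers: the shift along the world's x, y, z in cm, then the turn, a rotation vector about the world's x, y, z in rad, then the finger opening in cm, from 0 to 8.54. A call has 1 to 20 rows; each row shifts and turns the commanded pose from where the row before left it; what a row does not reach is not made up. A row lasts 1/10 s, in which the tool goes at most 50 mm and 8.59 degrees, less where a joint would pass 70% of its speed; a pose out of reach is approached as far as the arm can. A call is refused whole if a number of a shift passes 5 or a number of a turn 0.15, either way. A call with a gripper value outside its range is refused whole. The fingers move at their own pace and stop on an object; "squeeze" is the grip in N (left out, the last holds). Time passes only in rows, so rows that do not move let the fingers close. It gives the time, the measured TCP pose, the force, the opening and the grip force at its end, in the units of the state.
- state(): the state, without advancing time (a new reading comes with each control period).
- viewer.capture(name): name is "scene" or "side" or "wrist"; returns a dict with "pixels" (400x640x3 uint8, red, green, blue), "intrinsics" (3x3 intrinsics, pixels), "xyz" and "rotation" of the camera in the world. Camera axes: x right, y down, z forward; pixel columns grow to the right and rows downward; lengths in m; the calibration is good to about 2 mm. A picture is of the moment at which its call begins. There is no depth.
- finish_job(): hands the job in; it is judged then, once.
Trained networks look in a picture, given as the dict that the camera call returned (one of the last four; its "shot" number tells which), for a name from the list of things; names that differ only in an ending like _2 or _b are one class to them, and where a whole thing is asked for, a point or a joint stands for the part that bears it (a point fixed in the world has none). Each returns a list of dicts, best first, with "confidence" (0 to 1); they miss things now and then, are a little off and sometimes report something else, mostly with a low value. They report only what shows in the picture. A call takes as long as a camera call.
- models.masks_of(label, picture): "mask" (400x640 bool, what is visible of it) and "point" ([column, row] in pixels, amid what is visible of it).
The state is a dict: "time_s": time; "joint_pos": joint angles; "joint_velocities": joint speeds; "joint_efforts": joint torques, N m; "tcp_pos": TCP position; "orientation": TCP orientation; "ft_force": force on the tool from outside, world axes, zero at the start; "ft_torque": the same for the moment, N m; "finger_gap": finger opening in m; "grip_force": force on a finger pad.
Only numpy, scipy, OpenCV 4.12 (cv2) and the standard library are available. Lean on these libraries where they do the work, as an engineer would, in place of code of your own. Each camera call takes 0.05 s, during which the arm holds its last target. There are 200 camera calls.

### The job

Get the stain warmer ready for a batch: first slide its fader all the way to off, then turn every drained blue jar mouth-up and stand it on the warmer's plate, its whole foot on the plate, with the fader still at off. Once all the jars are standing there, slide the fader to the green mark and let go; leave the other things on the bench alone.

Things in the scene. Friction and masses are not known exactly. Their poses are not given: they have to be found in the camera images.
- jar1: square blue staining jar, loose, 50 x 50 mm outside and 62 mm tall, walls 3 mm, open at one end, with a white band 8 mm wide around its closed bottom. Origin: centre of the outside of the closed bottom; z points from bottom to mouth, x and y are square to the side walls. It starts mouth-down on the mat (z pointing down, the open rim on the mat). May be absent (None).
- jar2: square blue staining jar, loose, 50 x 50 mm outside and 62 mm tall, walls 3 mm, open at one end, with a white band 8 mm wide around its closed bottom. Origin: centre of the outside of the closed bottom; z points from bottom to mouth, x and y are square to the side walls. It starts mouth-down on the mat (z pointing down, the open rim on the mat). May be absent (None).
- jar3: square blue staining jar, loose, 50 x 50 mm outside and 62 mm tall, walls 3 mm, open at one end, with a white band 8 mm wide around its closed bottom. Origin: centre of the outside of the closed bottom; z points from bottom to mouth, x and y are square to the side walls. It starts mouth-down on the mat (z pointing down, the open rim on the mat). May be absent (None).
- jar4: square blue staining jar, loose, 50 x 50 mm outside and 62 mm tall, walls 3 mm, open at one end, with a white band 8 mm wide around its closed bottom. Origin: centre of the outside of the closed bottom; z points from bottom to mouth, x and y are square to the side walls. It starts mouth-down on the mat (z pointing down, the open rim on the mat). May be absent (None).
- warmer: fixed slide-stain warmer. Origin: on the table under the centre of its aluminium plate; x points away from the front panel, y to the left as seen from the panel, z up. The plate is 160 (x) x 360 (y) mm with its flat top 30 mm above the table; in front of it (x from -150 to -80 mm) is a dark steel panel 14 mm high carrying the fader, whose track runs along y at x = -115 mm.
- fader (a joint): fader position, m: 0 = off, at the left end of the track (y = +60 mm of the warmer, beside the red dot), growing to 0.12 at the right end (y = -60 mm).
- fader_top (a point): centre of the top of the yellow fader grip, 24 mm (warmer x) x 16 mm (along the track) x 30 mm tall; its top is 44.5 mm above the table. Pull takes about 2 N.
- mark: small bright green tab (14 mm in x, 10 mm along the track, 5 mm high) fixed on the panel on the robot's side of the track: the level wanted. Its axes are those of the warmer; the fader is on the mark when its middle has the same warmer y as the tab (fader joint = 0.06 - y of the tab in the warmer's frame). Origin at the centre of its underside, on the panel.
- mat: black rubber draining mat, fixed, 170 (x) x 320 (y) x 3 mm; origin under its centre. The jars stand on it in a row along its y.
- tube_rack: orange tube rack 70 x 160 x 50 mm with capped tubes to 92 mm; loose bystander, origin at the centre of its underside, z up. Leave it alone.
- wash_bottle: white round bottle with red cap, radius 30, height 160 mm; loose bystander, origin at the centre of its underside, z up. Leave it alone.
- oil_bottle: small amber dropper bottle, radius 16, height 60 mm; loose bystander, origin at the centre of its underside, z up. Leave it alone.
- slide_box: green box of slides 90 x 150 x 35 mm; loose bystander, origin at the centre of its underside, z up. Leave it alone.
- stain_bottle: amber cylinder, radius 22, height 85 mm; loose bystander, origin at the centre of its underside, z up. Leave it alone.
- counter: black cell counter with white keys, 70 x 100 x 34 mm; loose bystander, origin at the centre of its underside, z up. Leave it alone.

How it is judged (in metres and radians):
On the way, in this order (a step that is already met when the one before it is completed fails the run):
1. the fader is slid to off, the left end (within 7 mm) (value of joint fader below 0.007 m), for 0.2 s.
2. every jar present stands mouth-up on the warmer's plate, with the fader still at off (x of jar1 in the frame of warmer between -0.055 and 0.055 m and y of jar1 in the frame of warmer between -0.155 and 0.155 m and z of jar1 in the frame of warmer between 0.025 and 0.035 m and angle between each of jar1, jar2, jar3, jar4's own z axis and vertical below 0.12 rad and x of jar2 in the frame of warmer between -0.055 and 0.055 m and y of jar2 in the frame of warmer between -0.155 and 0.155 m and z of jar2 in the frame of warmer between 0.025 and 0.035 m and x of jar3 in the frame of warmer between -0.055 and 0.055 m and y of jar3 in the frame of warmer between -0.155 and 0.155 m and z of jar3 in the frame of warmer between 0.025 and 0.035 m and x of jar4 in the frame of warmer between -0.055 and 0.055 m and y of jar4 in the frame of warmer between -0.155 and 0.155 m and z of jar4 in the frame of warmer between 0.025 and 0.035 m and value of joint fader below 0.012 m), for 0.2 s.
At the end, for the whole second after the job is handed in: Every jar present stands mouth-up and still (within 0.12 rad of upright) on the warmer's plate with its foot on the plate (its centre within 55 mm of the plate's centre in x and 155 mm in y), and the middle of the fader is within 4 mm of the green mark along the track (x of jar1 in the frame of warmer between -0.055 and 0.055 m and y of jar1 in the frame of warmer between -0.155 and 0.155 m and z of jar1 in the frame of warmer between 0.025 and 0.035 m and angle between each of jar1, jar2, jar3, jar4's own z axis and vertical below 0.12 rad and x of jar2 in the frame of warmer between -0.055 and 0.055 m and y of jar2 in the frame of warmer between -0.155 and 0.155 m and z of jar2 in the frame of warmer between 0.025 and 0.035 m and x of jar3 in the frame of warmer between -0.055 and 0.055 m and y of jar3 in the frame of warmer between -0.155 and 0.155 m and z of jar3 in the frame of warmer between 0.025 and 0.035 m and x of jar4 in the frame of warmer between -0.055 and 0.055 m and y of jar4 in the frame of warmer between -0.155 and 0.155 m and z of jar4 in the frame of warmer between 0.025 and 0.035 m and linear speed of each of jar1, jar2, jar3, jar4 below 0.03 m/s and y of fader_top in the frame of mark between -0.004 and 0.004 m); the robot touches nothing.
It fails at once if a bystander is pushed more than 5 cm away (distance of any of tube_rack, wash_bottle, oil_bottle, slide_box, stain_bottle, counter from where it was at the start of the episode above 0.05 m).
It fails at once if a bystander is knocked over (angle between any of tube_rack, wash_bottle, oil_bottle, slide_box, stain_bottle, counter's own z axis and vertical above 0.6 rad).
Of jar1, jar2, jar3, jar4 only 3 to 4 are there at a start; the rules pass over those that are not, and their reading is None.
At some moment in a run one of jar1, jar2, jar3, jar4 may be knocked a few centimetres aside while the robot is not near it.
Once in a run the grip may slacken for a moment while it holds something.
It also fails if it takes over 210 s, if anything falls off the work surface, if the arm or the gripper's body presses on something with over 40 N, if the wrist force passes 120 N, or if a joint passes its speed limit or range.

## Working session

There is one attempt and no reset: what is moved stays moved. The work goes in short steps, Python scripts to look and compute and a tool call to move; the robot and the scene stay as the last step left them, time stands still between calls to the robot, and variables do not carry over. Pictures are saved under pics/ and viewed, at most 14 in all, crops included, and the job is handed in when it is done.

Besides the shell and the picture viewer there is one more tool, called after "Emit:" as name(argument=value, ...) on one line, values as JSON. arm_command: Moves the arm, as the interface text tells. Its arguments: {"type":"object","properties":{"rows":{"type":"array"},"squeeze":{"type":"number"}},"required":["rows"]}

```bash
mkdir -p pics; ls; cat > h.py <<'E'
import numpy as np, cv2
from station import state, viewer, finish_job, models, arm
def save(p,name): cv2.imwrite(f'pics/{name}.png', cv2.cvtColor(p['pixels'],cv2.COLOR_RGB2BGR))
def ray(p,uv):
    K=np.array(p['intrinsics']);R=np.array(p['rotation'])
    d=R@np.linalg.inv(K)@np.array([uv[0],uv[1],1.0]); return np.array(p['xyz']),d
def atz(p,uv,z):
    o,d=ray(p,uv); return o+d*(z-o[2])/d[2]
def proj(p,X):
    K=np.array(p['intrinsics']);R=np.array(p['rotation'])
    c=R.T@(np.array(X)-np.array(p['xyz'])); c=K@c; return c[:2]/c[2]
def tri(obs):
    A=np.zeros((3,3));b=np.zeros(3)
    for p,uv in obs:
        o,d=ray(p,uv);d=d/np.linalg.norm(d);M=np.eye(3)-np.outer(d,d);A+=M;b+=M@o
    return np.linalg.solve(A,b)
E
python3 - <<'E'
from h import *
print(state()['orientation'], state()['tcp_pos'], state()['ft_force'])
for n in ['scene','side']:
    p=viewer.capture(n); save(p,n+'0'); print(n,p['xyz'],np.round(p['rotation'],3).tolist(),p['intrinsics'])
    for l in ['jar1','warmer','fader','mark','mat','tube_rack','wash_bottle','oil_bottle','slide_box','stain_bottle','counter']:
        for m in models.masks_of(l,p):
            ys,xs=np.where(m['mask']);print(l,round(m['confidence'],2),np.round(m['point']),len(xs),xs.min(),xs.max(),ys.min(),ys.max())
E
```

```text
pics
[-1.79938663e+02  3.62343310e-03  8.99997985e+01] [ 6.24675236e-01 -2.94558229e-05  2.30758346e-01] [-0.05547575 -1.16402776  0.46577765]
scene [1.44005309 0.43029343 0.75439393] [-125.29, 0.948, 112.067] [[409.30112704   0.         321.06139972]
 [  0.         409.30112704 202.6080167 ]
 [  0.           0.           1.        ]]
jar1 0.84 [213. 169.] 303 201 219 162 186
jar1 0.79 [256. 202.] 546 243 267 187 215
jar1 0.63 [227. 181.] 355 216 234 171 194
jar1 0.62 [244. 184.] 324 233 254 175 199
warmer 0.7 [403. 228.] 6988 338 477 201 260
mat 0.88 [231. 200.] 1539 188 285 169 226
mat 0.63 [499. 217.] 527 489 511 201 233
mat 0.53 [402. 207.] 52 397 403 202 211
tube_rack 0.74 [250. 257.] 2154 217 282 239 276
tube_rack 0.7 [402. 230.] 7003 337 477 201 260
tube_rack 0.5 [232. 200.] 1372 189 284 181 225
wash_bottle 0.96 [180. 210.] 959 171 198 180 233
oil_bottle 0.76 [286. 242.] 193 280 292 231 251
slide_box 0.7 [225. 158.] 774 201 247 145 167
stain_bottle 0.91 [499. 216.] 511 489 511 201 233
stain_bottle 0.22 [184. 210.] 930 171 197 180 233
counter 0.57 [335. 187.] 544 316 350 177 19
[... 214 characters left out ...]
 265.] 445 333 350 253 278
jar1 0.73 [329. 318.] 542 318 341 301 329
jar1 0.67 [330. 288.] 465 317 338 275 300
jar1 0.64 [324. 341.] 598 314 337 327 358
warmer 0.8 [302. 172.] 4942 251 356 124 214
mark 0.6 [279. 169.] 48 277 283 167 174
mark 0.18 [325. 289.] 488 316 338 275 301
mat 0.73 [342. 315.] 4318 289 369 255 369
tube_rack 0.7 [403. 226.] 1317 380 427 199 251
tube_rack 0.3 [327. 342.] 590 314 338 327 358
wash_bottle 0.67 [407. 295.] 726 393 418 275 315
slide_box 0.47 [341. 266.] 475 332 350 252 278
slide_box 0.27 [283. 173.] 54 277 283 166 174
stain_bottle 0.61 [263. 118.] 247 257 269 107 130
stain_bottle 0.61 [330. 314.] 520 319 342 300 329
counter 0.71 [273. 229.] 640 262 286 212 242
```

```bash
sed -i "1a from scipy.spatial.transform import Rotation as Rn" h.py; sed -i "s/R=np.array(p\['rotation'\])/R=Rn.from_euler('xyz',p['rotation'],degrees=True).as_matrix()/" h.py
python3 - <<'E'
import cv2
a=cv2.imread('pics/scene0.png')[130:290,150:530]; cv2.imwrite('pics/s0.png',cv2.resize(a,None,fx=2.1,fy=2.1,interpolation=3))
a=cv2.imread('pics/side0.png')[90:390,220:460]; cv2.imwrite('pics/d0.png',cv2.resize(a,None,fx=2,fy=2,interpolation=3))
E
```

```text
(no output)
```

View pics/s0.png

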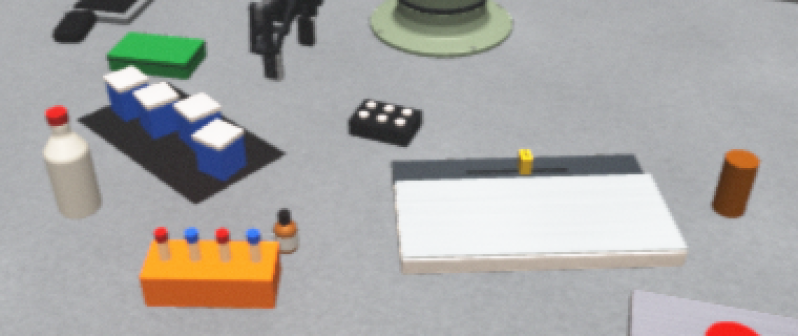

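View pics/d0.png

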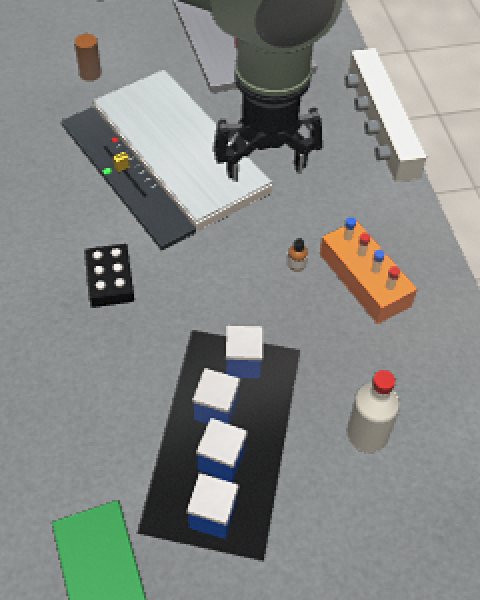

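```bash
cat >> h.py <<'E'
def whites(p,verbose=True,zt=.065):
    out=[]; hsv=cv2.cvtColor(p['pixels'],cv2.COLOR_RGB2HSV)
    for m in models.masks_of('jar1',p):
        k=cv2.dilate(m['mask'].astype(np.uint8),np.ones((3,3)))
        w=((hsv[...,2]>150)&(hsv[...,1]<70)&(k>0))
        ys,xs=np.where(w)
        if len(xs)<20: continue
        P=np.array([atz(p,b,zt)[:2] for b in np.c_[xs,ys]]).astype(np.float32); rr=cv2.minAreaRect(P*1000)
        out.append((round(m['confidence'],2),np.round(P.mean(0),3).tolist(),np.round(rr[0],1).tolist(),np.round(rr[1]).tolist(),round(rr[2],1),(xs.mean().round(1),ys.mean().round(1))))
    if verbose:
        for o in sorted(out,key=lambda o:o[1][1]): print(o)
    return out
def blobs(p,lo,hi,mn=4,mx=4000):
    hsv=cv2.cvtColor(p['pixels'],cv2.COLOR_RGB2HSV)
    c,l,st,ce=cv2.connectedComponentsWithStats(cv2.inRange(hsv,lo,hi))
    return [(s[:5].tolist(),np.round(q,1).tolist()) for s,q in zip(st[1:],ce[1:]) if mn<s[4]<mx]
YEL=((22,150,120),(34,255,255)); GRN=((50,150,150),(75,255,255))
E
python3 - <<'E'
from h import *
sc=viewer.capture('scene'); sd=viewer.capture('side'); wr=viewer.capture('wrist'); save(wr,'w0')
print('wrist',wr['xyz'],wr['rotation'],wr['intrinsics'][0])
for p in (sc,sd): whites(p); print('Y',blobs(p,*YEL),'G',blobs(p,*GRN))
E
```

```text
wrist [0.62446648 0.07490347 0.37389667] [ 1.62466602e+02 -2.13233375e-02 -3.52496884e-02] [277.42238669   0.         321.57450508]
(0.91, [0.4869999885559082, -0.3700000047683716], [494.1, -363.6], [112.0, 66.0], 35.7, (np.float64(209.7), np.float64(167.9)))
(0.87, [0.5070000290870667, -0.29899999499320984], [514.5, -294.1], [100.0, 58.0], 50.6, (np.float64(224.5), np.float64(174.8)))
(0.71, [0.5210000276565552, -0.21400000154972076], [528.2, -204.7], [127.0, 67.0], 49.4, (np.float64(244.9), np.float64(181.9)))
(0.96, [0.5690000057220459, -0.15700000524520874], [568.7, -157.6], [59.0, 60.0], 79.2, (np.float64(253.2), np.float64(193.3)))
Y [([397, 201, 7, 12, 45], [400.0, 205.6])] G [([202, 146, 44, 14, 417], [224.1, 152.5])]
(0.94, [0.4779999852180481, -0.37700000405311584], [478.5, -377.2], [53.0, 52.0], 62.4, (np.float64(325.9), np.float64(338.7)))
(0.9, [0.5040000081062317, -0.3050000071525574], [497.6, -314.7], [78.0, 53.0], 57.9, (np.float64(330.4), np.float64(311.0)))
(0.74, [0.5109999775886536, -0.2290000021457672], [506.1, -238.2], [83.0, 57.0], 67.1, (np.float64(327.7), np.float64(285.2)))
(0.84, [0.5640000104904175, -0.1599999964237213], [561.9, -174.7], [89.0, 53.0], 77.0, (np.float64(341.5), np.float64(261.1)))
Y [([277, 166, 8, 10, 43], [280.4, 170.3])] G [([271, 174, 5, 3, 10], [273.1, 175.1]), ([263, 344, 5, 3, 5], [265.0, 345.0])]
```

View pics/w0.png

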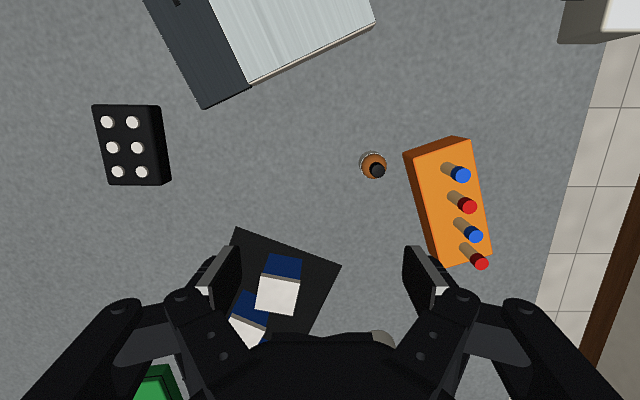

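```bash
python3 - <<'E'
from h import *
sc=viewer.capture('scene'); sd=viewer.capture('side')
for c in [(95,103),(166,72),(270,183),(199,222)]:
    print(np.round(atz(sd,(c[0]/2+220,c[1]/2+90),.03),3))
print('scene',[np.round(atz(sc,(c[0]/2.1+150,c[1]/2.1+130),.03),3) for c in [(395,182),(652,176),(684,250),(402,262)]])
f=tri([(sc,(400,205.6)),(sd,(280.4,170.3))]); print('fader',f, 'mark',atz(sd,(273.1,175.1),.017))
print('red dot',blobs(sd,(0,150,120),(8,255,255)))
u=proj(sc,[.6245,.075,.374]); print(u)
a=sc['pixels'][0:170,150:400]; cv2.imwrite('pics/g.png',cv2.resize(a[...,::-1],None,fx=3,fy=3,interpolation=3))
E
```

```text
[0.401 0.422 0.03 ]
[0.546 0.484 0.03 ]
[0.68  0.164 0.03 ]
[0.544 0.101 0.03 ]
scene [array([0.544, 0.108, 0.03 ]), array([0.404, 0.437, 0.03 ]), array([0.548, 0.492, 0.03 ]), array([0.694, 0.172, 0.03 ])]
fader [0.43130957 0.26327599 0.03261519] mark [0.40410366 0.2581868  0.017     ]
red dot [([17, 87, 66, 39, 128], [55.3, 111.8]), ([19, 99, 7, 8, 8], [21.8, 102.5]), ([276, 159, 3, 2, 6], [277.0, 159.5]), ([400, 206, 5, 5, 17], [401.9, 208.2]), ([414, 223, 6, 5, 23], [416.8, 224.9]), ([407, 275, 10, 10, 79], [411.6, 279.5])]
[313.89307127 114.76286542]
```

View pics/g.png

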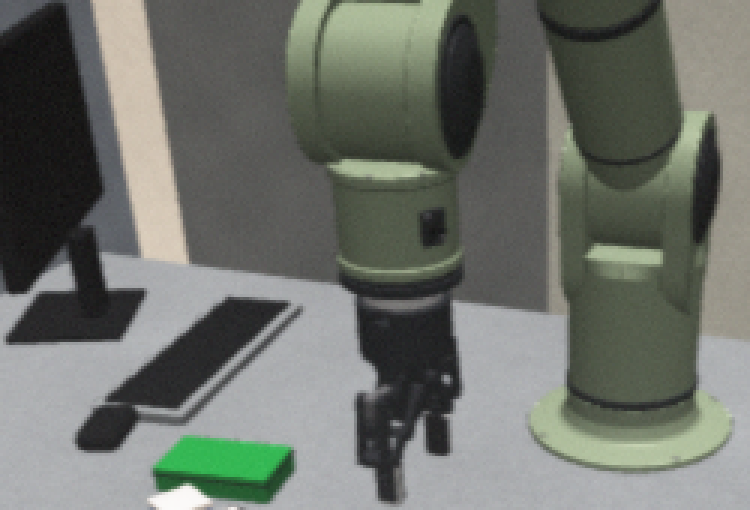

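Emit:
arm_command(rows=[[[-2.4,3.3,0],[0,0,-0.145],8.5],[[-2.4,3.3,0],[0,0,-0.145],8.5],[[-2.4,3.3,0],[0,0,-0.145],8.5],[[-2.4,3.3,0],[0,0,-0.145],8.5],[[-2.4,3.3,0],[0,0,-0.145],8.5],[[-2.4,3.3,0],[0,0,-0.145],8.5],[[-2.4,3.3,0],[0,0,-0.145],8.5],[[-2.6,3.2,0],[0,0,-0.144],8.5],[[0,0,0],[0,0,0],8.5],[[0,0,0],[0,0,0],8.5]])

```text
time_s: 2.55
tcp_pos: [0.4328, 0.2611, 0.2315]
orientation: [180.0, -0.0, 24.5]
ft_force: [1.0, 0.8, 0.9]
finger_gap: 0.0853
grip_force: 0.0
```

```bash
cat >> h.py <<'E'
def log():
    s=state()
    with open('log.txt','a') as f: f.write(repr((list(map(float,s['joint_pos'])),list(map(float,s['tcp_pos'])),list(map(float,s['orientation']))))+'\n')
    return s
E
echo '([-4.022, 29.874, -2.08, 91.645, 1.215, 58.505, -6.463],[0.62468,0,0.23076],[-179.94,0,90])'>log.txt
python3 - <<'E'
from h import *
s=log(); print(s['time_s'],s['tcp_pos'],s['orientation'],np.round(s['joint_pos'],1))
w=viewer.capture('wrist'); save(w,'w1'); print(w['xyz'],w['rotation'])
print('Y',blobs(w,*YEL),'G',blobs(w,*GRN),'R',blobs(w,(0,150,120),(8,255,255)))
E
```

```text
2.55 [0.43280983 0.26105974 0.2314576 ] [ 1.79999431e+02 -1.86382173e-02  2.44746382e+01] [-44.3  19.2   8.3 109.8  -3.5  51.3 -99.9]
[0.50194784 0.29109052 0.37405826] [ 1.62558758e+02 -9.78840007e-02 -6.55578612e+01]
Y [([314, 166, 13, 19, 207], [320.0, 174.4])] G [([313, 186, 7, 9, 63], [316.0, 190.0])] R [([263, 147, 9, 9, 68], [267.2, 150.8])]
```

View pics/w1.png

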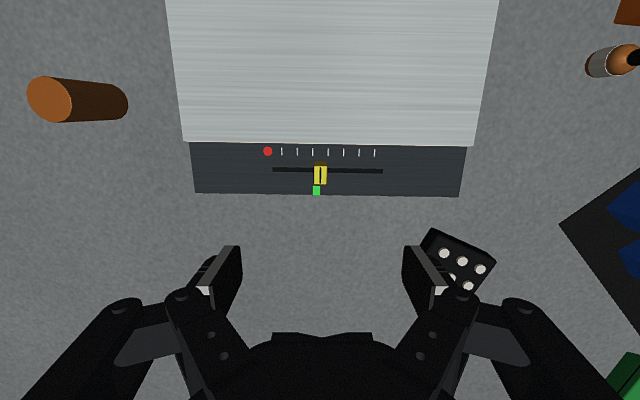

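```bash
python3 - <<'E'
from h import *
w=viewer.capture('wrist')
g=cv2.cvtColor(w['pixels'],cv2.COLOR_RGB2GRAY)
a=atz(w,(183,142),.03);b=atz(w,(474,146),.03);c=atz(w,(195,192),.014);d=atz(w,(460,196),.014)
print(a,b,np.linalg.norm(a-b),np.linalg.norm(c-d),np.degrees(np.arctan2(*(a-b)[[1,0]])),np.degrees(np.arctan2(*(c-d)[[1,0]])))
y=(a-b)[:2]/np.linalg.norm((a-b)[:2])
dot=atz(w,(267.2,150.8),.0145)
mk=atz(w,(316,189.5),.019)
ft=atz(w,(320.3,175),.0445); fb=atz(w,(320,166.5),.0445)
x=np.array([y[1],-y[0]])
O=(a+b)[:2]/2+.08*x; print('O',O,'y',y)
for n,p in (('dot',dot),('mark',mk),('fad',ft),('fadback',fb)): print(n,p,'warmer',(p[:2]-O)@x,(p[:2]-O)@y)
k=models.masks_of('fader',w)
for m in k: ys,xs=np.where(m['mask']); print(m['confidence'],m['point'],xs.min(),xs.max(),ys.min(),ys.max())
# other things near
for l in ['counter','stain_bottle','oil_bottle','slide_box','tube_rack','wash_bottle']:
    for q in models.masks_of(l,w)[:1]: print(l,q['confidence'],atz(w,q['point'],.03))
E
```

```text
[0.39716335 0.42786987 0.03      ] [0.54010523 0.10018292 0.03      ] 0.3575068076677698 0.3599720731829401 113.5675386091987 113.42195682409205
O [0.54196144 0.29601278] y [-0.3998298  0.9165894]
dot [0.42630287 0.33192373 0.0145    ] warmer -0.09165315686851179 0.07915933872297576
mark [0.40594763 0.25372572 0.019     ] warmer -0.1415764480198514 0.015622503504288378
fad [0.43182312 0.25904602 0.0445    ] warmer -0.115732027848926 0.010153245421106967
fadback [0.44124094 0.26369146 0.0445    ] warmer -0.10524237536609392 0.010645683792328376
0.67 [320.0, 170.6] 313 325 162 183
counter 0.98 [0.39858702 0.03153216 0.03      ]
stain_bottle 0.71 [0.3919917  0.55692432 0.03      ]
oil_bottle 0.85 [0.68604177 0.00992019 0.03      ]
slide_box 0.98 [ 0.32371969 -0.34241388  0.03      ]
tube_rack 0.75 [0.72736555 0.03233985 0.03      ]
wash_bottle 0.31 [0.39583249 0.03339545 0.03      ]
```

Emit:
arm_command(rows=[[[-0.1,-0.2,-4.1],[0,0,-0.017],5],[[0,0,-4.1],[0,0,0],4.5],[[0,0,-4.1],[0,0,0],4.5],[[0,0,-4.1],[0,0,0],4.5],[[0,0,-3.0],[0,0,0],4.5],[[0,0,-1.1],[0,0,0],4.5],[[0,0,0],[0,0,0],4.5],[[0,0,0],[0,0,0],1.4],[[0,0,0],[0,0,0],1.4],[[0,0,0],[0,0,0],1.4],[[0,0,0],[0,0,0],1.4],[[0,0,0],[0,0,0],1.4]], squeeze=25)

```text
time_s: 4.2
tcp_pos: [0.433, 0.259, 0.0279]
orientation: [-180.0, -0.1, 23.3]
ft_force: [-0.5, -0.5, 8.5]
finger_gap: 0.0153
grip_force: 26.3
```

Emit:
arm_command(rows=[[[-0.4,0.91,0],[0,0,0],1.4],[[-0.4,0.91,0],[0,0,0],1.4],[[-0.4,0.91,0],[0,0,0],1.4],[[-0.4,0.91,0],[0,0,0],1.4],[[-0.4,0.91,0],[0,0,0],1.4],[[0,0,0],[0,0,0],1.4],[[0,0,0],[0,0,0],1.4],[[0,0,0],[0,0,0],1.4]])

```text
time_s: 5.0
tcp_pos: [0.4129, 0.305, 0.0279]
orientation: [-179.9, -0.2, 23.3]
ft_force: [-0.5, 1.6, 5.3]
finger_gap: 0.0156
grip_force: 26.0
```

```bash
python3 - <<'E'
from h import *
s=log(); t=np.array(s['tcp_pos'][:2]); y=np.array([-.3998,.9166]);O=np.array([.54196,.29601]); x=np.array([y[1],-y[0]])
print((t-O)@x,(t-O)@y,s['finger_gap'],s['ft_force'])
E
```

```text
-0.1147011494286805 0.0597957008128693 0.01555357217894833 [-0.50425853  1.62105694  5.33338534]
```

Emit:
arm_command(rows=[[[0,0,0],[0,0,0],4.5],[[0,0,0],[0,0,0],4.5],[[0,0,0],[0,0,0],4.5],[[0,0,4],[0,0,0],4.5],[[0,0,5],[0,0,0],6.5],[[0,0,5],[0,0,0],6.5],[[0,0,5],[0,0,0],6.5],[[0,0,0],[0,0,0],6.5],[[0,0,0],[0,0,0],6.5]])

```text
time_s: 5.9
tcp_pos: [0.4123, 0.3041, 0.2173]
orientation: [-179.9, -0.1, 23.3]
ft_force: [-0.1, -0.1, -0.2]
finger_gap: 0.065
grip_force: 0.0
```

```bash
cat >> h.py <<'E'
WY=np.array([-.3998,.9166]);WO=np.array([.54196,.29601]); WX=np.array([WY[1],-WY[0]])
def wf(P): d=np.array(P[:2])-WO; return np.round([d@WX,d@WY],4)
E
python3 - <<'E'
from h import *
s=log(); w=viewer.capture('wrist')
Y=blobs(w,*YEL);G=blobs(w,*GRN,mx=300);print(Y,G,blobs(w,(0,150,120),(8,255,255)))
for q in Y: print('fad',wf(atz(w,q[1],.0445)))
for q in G: print('mk',wf(atz(w,q[1],.019)))
# kin fit test
import ast,itertools
L=[ast.literal_eval(l) for l in open('log.txt')]
def fk(q,sg):
    q=np.radians(q)*sg; R=np.eye(3); dirs=[R[:,2]]
    Z=lambda a:Rn.from_euler('z',a).as_matrix(); Yr=lambda a:Rn.from_euler('y',a).as_matrix()
    R=Z(q[0])@Yr(q[1]); R=R@Z(q[2]); dirs.append(R[:,2]); R=R@Yr(q[3]); R=R@Z(q[4]); dirs.append(R[:,2]); R=R@Yr(q[5]); R=R@Z(q[6]); dirs.append(R[:,2])
    return R,np.array(dirs).T
best=[]
for sg in itertools.product([1,-1],repeat=7):
    A=[];e=0;Ts=[]
    for q,p,o in L:
        R,D=fk(q,np.array(sg)); Ts.append(R.T@Rn.from_euler('xyz',o,degrees=True).as_matrix())
    er=max(np.linalg.norm(Rn.from_matrix(Ts[0].T@T).as_rotvec()) for T in Ts[1:])
    tilt=max(np.degrees(np.arccos(np.clip(T[2,2],-1,1))) for T in Ts)
    best.append((er,tilt,sg,Rn.from_matrix(Ts[0]).as_euler('xyz',degrees=True).round(1)))
for b in sorted(best,key=lambda b:b[0])[:6]: print(b)
for l in L: print(np.round(l[0],1),np.round(l[1],3),np.round(l[2],1))
E
```

```text
[([315, 167, 13, 20, 223], [320.9, 176.5])] [([350, 188, 8, 10, 72], [353.1, 192.4])] [([299, 148, 10, 10, 76], [303.4, 152.4])]
fad [-0.1156  0.0584]
mk [-0.1428  0.0172]
(np.float64(0.0010143546505667418), np.float64(0.0580711862586342), (-1, 1, -1, 1, -1, 1, -1), array([ 0.1,  0. , 90. ]))
(np.float64(0.005876975167793064), np.float64(0.35576304324090213), (-1, -1, -1, -1, -1, -1, -1), array([ 0.1, -0. , 90. ]))
(np.float64(0.29684079151420906), np.float64(7.018663603627126), (-1, -1, -1, -1, 1, -1, -1), array([ 0.3,  2.1, 88.7]))
(np.float64(0.2971422851659018), np.float64(7.044773875947312), (-1, 1, -1, 1, 1, 1, -1), array([-0.2, -2.1, 88.7]))
(np.float64(0.40209174925341357), np.float64(7.008790315054427), (-1, -1, 1, -1, -1, -1, -1), array([-0. , -2.1, 86.4]))
(np.float64(0.4023192026718765), np.float64(7.054597056042403), (-1, 1, 1, 1, -1, 1, -1), array([ 0.1,  2.1, 86.4]))
[-4.  29.9 -2.1 91.6  1.2 58.5 -6.5] [0.625 0.    0.231] [-179.9    0.    90. ]
[-44.3  19.2   8.3 109.8  -3.5  51.3 -99.9] [0.433 0.261 0.231] [180.   -0.   24.5]
[ -47.    38.6    5.3  116.5   -7.9   25.  -102.3] [0.413 0.305 0.028] [-179.9   -0.2   23.3]
[ -50.7   20.9    9.9  109.9   -4.6   49.5 -105.1] [0.412 0.304 0.217] [-1.799e+02 -1.000e-01  2.330e+01]
```

```bash
cat > kin.py <<'E'
from h import *
import ast
from scipy.optimize import least_squares
SG=np.array([-1,1,-1,1,-1,1,-1.])
LO=np.array([-166.77,-17.47,-85.68,9.62,-72.42,9.2,-144.41]);HI=np.array([166.77,122.26,81.53,139.38,252.41,110.78,144.41])
Z=lambda a:Rn.from_euler('z',a).as_matrix(); Yr=lambda a:Rn.from_euler('y',a).as_matrix()
def chain(q):
    q=np.radians(q)*SG; R=np.eye(3); D=[R[:,2]]
    R=Z(q[0])@Yr(q[1])@Z(q[2]); D.append(R[:,2]); ex=R[:,0]; R=R@Yr(q[3])@Z(q[4]); D.append(R[:,2]); wx=R[:,0]; R=R@Yr(q[5])@Z(q[6]); D.append(R[:,2])
    return R@Z(np.pi/2),D,ex,wx
def load(): return [ast.literal_eval(l) for l in open('log.txt')]
def fit():
    A=[];b=[]
    for q,p,o in load():
        R,D,ex,wx=chain(q); A.append(np.array(D).T); b+=list(p)
    A=np.vstack(A); x,res,rk,sv=np.linalg.lstsq(A,b,rcond=None); return x,A@x-b,sv
LEN=None
def fk(q,L):
    R,D,_,_=chain(q); return np.array(D).T@L,R
def ik(p,R,q0,L):
    f=lambda q:np.r_[(fk(q,L)[0]-p)*10,(Rn.from_matrix(fk(q,L)[1].T@R)).as_rotvec()*2,(q-q0)*2e-4]
    q0=np.clip(q0,LO+.5,HI-.5); r=least_squares(f,q0,bounds=(LO,HI)); e=f(r.x); return r.x,np.linalg.norm(e[:6])
def toolR(head,alpha,roll):
    """tool z: heading (deg), alpha below horizontal; roll 0: tool y horizontal, tool x = up-ish; roll 180: tool x down"""
    h,a=np.radians([head,alpha]); z=np.array([np.cos(h)*np.cos(a),np.sin(h)*np.cos(a),-np.sin(a)])
    up=np.array([0,0,1.]); x=up-up@z*z; x/=np.linalg.norm(x); y=np.cross(z,x)
    return Rn.from_rotvec(np.radians(roll)*z).as_matrix()@np.c_[x,y,z]
E
python3 - <<'E'
from kin import *
x,e,sv=fit(); print(x,np.abs(e).max(),sv)
L=x; rng=np.random.default_rng(0)
def best(p,R,n=60):
    sol=[]
    for i in range(n):
        q0=rng.uniform(LO,HI)
        q,er=ik(p,R,q0,L)
        if er<.01 and np.linalg.norm(fk(q,L)[0]-p)<.002: sol.append(q)
    return sol
for nm,g,head in (('pickA',(.56,-.16,.045),-100),('pickD',(.478,-.377,.045),-100),('pickB',(.56,-.16,.045),-45),('pickC',(.478,-.377,.045),-45),('pl-y',(.55-.0,.28,.065),-66.5),('pl-y end',(.594,.177,.065),-66.5),('pl diag',(.55,.28,.065),-21),('pl+y',(.55,.28,.065),113.5)):
    for roll in (0,180):
        R=toolR(head,15,roll); p=np.array(g)+.019*R[:,2]
        S=best(p,R,25)
        print(nm,roll,len(S)); 
        for q in S[:4]:
            print('   ',np.round(q), 'elbow z',round(x[0]+x[1]*chain(q)[1][1][2],2))
E
```

```text
[7.41458774 0.43686218 0.46787862 7.30717231] 0.06011013134555053 [3.60643716e+00 1.70361669e+00 3.02156957e-01 1.53080644e-03]
pickA 0 0
pickA 180 0
pickD 0 0
pickD 180 0
pickB 0 0
pickB 180 0
pickC 0 0
pickC 180 0
pl-y 0 0
pl-y 180 0
pl-y end 0 0
pl-y end 180 0
pl diag 0 0
pl diag 180 0
pl+y 0 0
pl+y 180 0
```

Emit:
arm_command(rows=[[[2.1,-2.8,2.1],[0,0,0.129],6.5],[[2.1,-2.8,2.1],[0,0,0.129],6.5],[[2.1,-2.8,2.1],[0,0,0.129],6.5],[[2.1,-2.8,2],[0,0,0.129],6.5],[[2.1,-2.8,0],[0,0,0.129],6.5],[[2.1,-2.8,0],[0,0,0.129],6.5],[[2.1,-2.8,0],[0,0,0.129],6.5],[[2.1,-2.8,0],[0,0,0.129],6.5],[[2.1,-2.8,0],[0,0,0.129],6.5]])

```text
time_s: 6.85
tcp_pos: [0.6014, 0.0505, 0.2973]
orientation: [-179.8, 0.0, 90.1]
ft_force: [0.1, 1.8, 0.5]
finger_gap: 0.0652
grip_force: 0.0
```

Emit:
arm_command(rows=[[[0,0,0],[-0.14,0,0],6.5],[[0,0,0],[-0.14,0,0],6.5],[[0,0,0],[-0.14,0,0],6.5],[[0,0,0],[-0.14,0,0],6.5],[[0,0,0],[0,0,0],6.5]])

```text
time_s: 7.35
tcp_pos: [0.6001, 0.056, 0.2952]
orientation: [-179.7, 32.4, 90.4]
ft_force: [-0.4, 0.2, -0.6]
finger_gap: 0.0649
grip_force: 0.0
```

```bash
python3 -c "
from h import *
s=log();print(np.round(s['joint_pos'],1),s['tcp_pos'],s['orientation'])"
```

```text
[-33.9  31.4  11.5  88.3  24.3  75.9 -32.1] [0.60011134 0.05604268 0.29523348] [-179.67846219   32.43420256   90.44040557]
```

Emit:
arm_command(rows=[[[0,0,0],[-0.14,0,0],6.5],[[0,0,0],[-0.14,0,0],6.5],[[0,0,0],[-0.14,0,0],6.5],[[0,0,0],[-0.14,0,0],6.5],[[0,0,0],[-0.14,0,0],6.5],[[0,0,0],[0,0,0],6.5],[[0,0,0],[0,0,0],6.5]])

```text
time_s: 8.05
tcp_pos: [0.6011, 0.0513, 0.2982]
orientation: [179.9, 72.0, 89.8]
ft_force: [0.5, -0.2, 0.4]
finger_gap: 0.0651
grip_force: 0.0
```

```bash
python3 - <<'E'
from kin import *
s=log();print(s['time_s'],np.round(s['joint_pos'],1),s['tcp_pos'],s['orientation'])
from scipy.optimize import least_squares
D=load()
def f(v):
    r=[]
    for q,p,o in D:
        R,d,ex,wx=chain(q); r+=list(np.array(d).T@v[:4]+v[4]*ex+v[5]*wx+np.array([v[6],0,0])-p)
    return np.array(r)
A=np.array([f(np.eye(7)[i])-f(np.zeros(7)) for i in range(7)]).T; b=-f(np.zeros(7))
for cols in ([0,1,2,3],[0,1,2,3,4],[0,1,2,3,4,5]):
    x,_,_,sv=np.linalg.lstsq(A[:,cols],b,rcond=None); print(cols,x.round(4),np.abs(A[:,cols]@x-b).max(),sv.round(3)); print((A[:,cols]@x-b).reshape(-1,3).round(3).tolist())
for q,p,o in D: print((Rn.from_matrix(chain(q)[0].T)*Rn.from_euler('xyz',o,degrees=True)).as_rotvec().round(3))
E
```

```text
8.05 [-47.7  49.1  20.   85.8  42.8  92.8 -45.4] [0.60108524 0.05126709 0.29821123] [179.85485634  72.04974335  89.76577328]
[0, 1, 2, 3] [0.403  0.5005 0.4522 0.3684] 0.06086485886192167 [4.236 2.266 0.906 0.312]
[[0.007, 0.061, 0.002], [-0.024, 0.053, -0.007], [-0.043, 0.037, -0.011], [-0.029, 0.049, -0.008], [-0.014, 0.031, 0.004], [-0.029, -0.002, 0.02]]
[0, 1, 2, 3, 4] [0.4086 0.4919 0.4418 0.3659 0.0141] 0.060943498411454224 [4.46  3.01  0.909 0.373 0.283]
[[0.006, 0.061, 0.001], [-0.022, 0.054, -0.005], [-0.041, 0.037, -0.009], [-0.027, 0.05, -0.006], [-0.015, 0.031, 0.002], [-0.031, -0.004, 0.018]]
[0, 1, 2, 3, 4, 5] [0.4103 0.5012 0.4326 0.3464 0.0364 0.0323] 0.06064202465538924 [4.751 3.447 0.969 0.637 0.351 0.282]
[[0.005, 0.061, -0.004], [-0.025, 0.053, -0.002], [-0.051, 0.034, -0.0], [-0.031, 0.049, -0.003], [-0.007, 0.028, -0.003], [-0.017, -0.008, 0.011]]
[ 0.001  0.    -0.   ]
[-0.  0.  0.]
[ 0. -0. -0.]
[0. 0. 0.]
[ 0. -0. -0.]
[-0. -0. -0.]
```

```bash
cat >> kin.py <<'E'
def cols(q):
    q=np.radians(q)*SG
    R1=Z(q[0]);R2=R1@Yr(q[1])@Z(q[2]);R4=R2@Yr(q[3])@Z(q[4]);R5=R4@Yr(q[5])@Z(q[6])
    R4a=R2@Yr(q[3]); 
    # z lengths, y offsets of joints 2,4,6 ; x offset at elbow both sides
    return np.c_[[0,0,1],R2[:,2],R4[:,2],R5[:,2],R1[:,1],R2[:,1],R4[:,1],R2[:,0],R4a[:,0]],R5@Z(np.pi/2)
def fit2(use):
    A=[];b=[]
    for q,p,o in load(): A.append(cols(q)[0][:,use]); b+=list(p)
    A=np.vstack(A);b=np.array(b); x,_,_,sv=np.linalg.lstsq(A,b,rcond=None); X=np.zeros(9);X[use]=x; return X,np.abs(A@x-b).max(),sv
def fk(q,L):
    C,R=cols(q); return C@L,R
E
python3 - <<'E'
from kin import *
for use in ([0,1,2,3,4,5],[0,1,2,3,4,5,6],[0,1,2,3,4,5,6,7,8],[0,1,2,3,5,6],[0,1,2,3,5]):
    X,e,sv=fit2(use); print(use,X.round(4),e,sv.min())
E
```

```text
[0, 1, 2, 3, 4, 5] [ 0.32    0.5299  0.4206  0.3279 -0.021  -0.0381  0.      0.      0.    ] 0.0004376447132072303 0.16375505137105387
[0, 1, 2, 3, 4, 5, 6] [ 0.32    0.53    0.4204  0.3281 -0.0218 -0.0368 -0.0006  0.      0.    ] 0.00040782038411121824 0.1371906417775066
[0, 1, 2, 3, 4, 5, 6, 7, 8] [ 3.208e-01  5.295e-01  4.190e-01  3.282e-01 -2.180e-02 -3.570e-02
 -1.600e-03  1.800e-03  5.000e-04] 0.00014325198708931008 0.1214587070747553
[0, 1, 2, 3, 5, 6] [ 0.3168  0.5302  0.4235  0.3241  0.     -0.0618  0.0024  0.      0.    ] 0.0035898945487031764 0.3034189579734799
[0, 1, 2, 3, 5] [ 0.3165  0.5306  0.4231  0.3247  0.     -0.0595  0.      0.      0.    ] 0.0034485031577138336 0.3060410756169203
```

```bash
cat >> h.py <<'E'
def tops(p,zt=.065):
    """white jar tops: fit square of 50 mm to white components inside blue-ish neighbourhood"""
    px=p['pixels'].astype(int); hsv=cv2.cvtColor(p['pixels'],cv2.COLOR_RGB2HSV); out=[]
    for m in models.masks_of('jar1',p):
        w=((hsv[...,2]>140)&(hsv[...,1]<60)&m['mask']).astype(np.uint8)
        n,l,st,ce=cv2.connectedComponentsWithStats(w)
        if n<2: continue
        k=1+st[1:,4].argmax(); ys,xs=np.where(l==k)
        if len(xs)<20: continue
        cs,_=cv2.findContours((l==k).astype(np.uint8),cv2.RETR_EXTERNAL,cv2.CHAIN_APPROX_NONE)
        P=np.array([atz(p,b,zt)[:2] for b in cs[0][:,0].astype(float)]).astype(np.float32); rr=cv2.minAreaRect(P*1000)
        cen=np.array([xs.mean(),ys.mean()])
        yaw=rr[2]%90
        out.append(dict(conf=m['confidence'],xy=atz(p,cen,zt)[:2],uv=cen,box=np.round(rr[0]),size=np.round(rr[1]),yaw=yaw,n=len(xs)))
    return sorted(out,key=lambda o:-o['xy'][1])
E
python3 - <<'E'
from h import *
for n in ('side','scene','wrist'):
    p=viewer.capture(n); save(p,n+'2'); print(n)
    for o in tops(p): print(round(o['conf'],2),o['xy'].round(4),o['uv'].round(1),o['box'],o['size'],round(o['yaw'],1),o['n'])
E
```

```text
side
0.61 [ 0.5647 -0.1589] [341.5 260.6] [ 565. -160.] [54. 50.] 79.0 289
0.97 [ 0.5115 -0.227 ] [327.8 284.4] [ 511. -226.] [53. 53.] 61.7 325
0.68 [ 0.5041 -0.3044] [330.4 310.5] [ 504. -304.] [53. 53.] 57.9 369
0.76 [ 0.4783 -0.3778] [325.9 338.8] [ 479. -377.] [53. 53.] 62.3 421
scene
0.78 [ 0.571  -0.1545] [253.6 193.8] [ 570. -154.] [58. 61.] 75.4 211
0.77 [ 0.5178 -0.2199] [243.9 180.9] [ 517. -220.] [65. 57.] 57.1 178
0.17 [ 0.7234 -0.296 ] [183.4 212. ] [ 714. -304.] [237.  65.] 44.8 854
0.79 [ 0.5129 -0.2973] [224.  175.7] [ 512. -297.] [58. 55.] 57.4 150
0.78 [ 0.4843 -0.3719] [209.7 167.4] [ 483. -372.] [64. 58.] 63.1 159
wrist
0.82 [ 0.5661 -0.1527] [294.6  40. ] [ 566. -156.] [65. 52.] 77.2 1113
0.63 [ 0.5133 -0.2196] [265.   64.8] [ 512. -223.] [66. 54.] 62.6 665
0.62 [ 0.5064 -0.2978] [270.   85.3] [ 506. -299.] [70. 59.] 58.5 448
0.95 [ 0.4813 -0.3718] [264.7  99.7] [ 482. -374.] [74. 55.] 66.4 306
```

```bash
cat >> kin.py <<'E'
L=fit2([0,1,2,3,4,5])[0]
W=np.array([1,1,1,1,1,1,1.])
def track(q,poses,sub=10):
    """follow list of (p,R) linearly, min-norm; return list of q"""
    out=[];q=np.array(q,float)
    for p1,R1 in poses:
        p0,R0=fk(q,L); rv=Rn.from_matrix(R1@R0.T).as_rotvec()
        n=max(sub,int(np.degrees(np.linalg.norm(rv))/3),int(np.linalg.norm(p1-p0)/.015))
        for i in range(1,n+1):
            pt=p0+(p1-p0)*i/n; Rt=Rn.from_rotvec(rv*i/n).as_matrix()@R0
            for _ in range(3):
                p,R=fk(q,L); e=np.r_[pt-p,Rn.from_matrix(Rt@R.T).as_rotvec()]
                J=np.zeros((6,7))
                for k in range(7):
                    dq=q.copy();dq[k]+=.01; pk,Rk=fk(dq,L); J[:,k]=np.r_[pk-p,Rn.from_matrix(Rk@R.T).as_rotvec()]/.01
                q=np.clip(q+np.linalg.pinv(J,rcond=1e-3)@e,LO,HI)
        p,R=fk(q,L); out.append((q.copy(),np.linalg.norm(p-p1),np.degrees(np.linalg.norm(Rn.from_matrix(R1@R.T).as_rotvec()))))
    return out
def gp(g,R): return np.array(g)+.019*R[:,2]
E
python3 - <<'E'
from kin import *
sd=viewer.capture('side'); sc=viewer.capture('scene')
print('kbd',[np.round(atz(sc,(150+a/3,b/3),.02),2) for a,b in ((230,300),(295,305),(110,405),(190,415),(105,440))],'slide',[np.round(atz(sd,(220+a/2,90+b/2),.035),2) for a,b in ((53,522),(118,502))],
 'oil cap',np.round(atz(sd,(220+298/2,90+246/2),.06),3),'rack',[np.round(atz(sd,(220+a/2,90+b/2),.05),3) for a,b in ((321,238),(357,222),(415,290),(380,305))],'wash',np.round(atz(sd,(411.6,279.5),.16),3))
q0=load()[0][0]
Rd=Rn.from_euler('xyz',[180,0,90],degrees=True).as_matrix()
J={'D':(.479,-.377,62),'C':(.504,-.304,58),'B':(.5115,-.227,62),'A':(.565,-.159,79)}
PL={'D':((.03,.135),95),'A':((-.03,-.135),80)}
for j in 'DA':
  x,y,h=J[j]
  for r in (0,180):
   for sgn in (1,-1):
    Ru=Rn.from_rotvec(np.radians([0,0,h-90 if r==0 else h+90])).as_matrix()@Rd  # tool x along +-heading
    up=(np.array([x-.1*np.cos(np.radians(h)),y-.1*np.sin(np.radians(h)),.3]),Ru)
    Rp=toolR(h,15,r); pk=(gp((x,y,.04),Rp),Rp); ab=(gp((x-.05,y-.1,.2),Rp),Rp)
    (wx,wy),ph=PL[j]; g=WO+WX*wx+WY*wy
    Rm=toolR(h,15,r+sgn*90);R2=toolR(h,15,r+sgn*180); mid=(.52,-.1,.28)
    Rq=toolR(ph,15,r+180); 
    t=track(q0,[up,ab,pk,ab,(gp(mid,Rm),Rm),(gp(mid,R2),R2),(gp((*g,.2),Rq),Rq),(gp((*g,.065),Rq),Rq)])
    print(j,r,sgn)
    for q,e,a in t: print('   ',np.round(q),round(e,4),round(a,2),'elb z',round(cols(q)[0][:,:2]@L[:2]@[0,0,1],2))
E
```

```text
kbd [array([-0.15, -0.72,  0.02]), array([-0.17, -0.61,  0.02]), array([ 0.23, -0.67,  0.02]), array([ 0.22, -0.55,  0.02]), array([ 0.32, -0.61,  0.02])] slide [array([ 0.27, -0.36,  0.03]), array([ 0.36, -0.35,  0.03])] oil cap [ 0.687 -0.     0.06 ] rack [array([0.73 , 0.016, 0.05 ]), array([0.797, 0.038, 0.05 ]), array([ 0.846, -0.109,  0.05 ]), array([ 0.784, -0.125,  0.05 ])] wash [ 0.716 -0.302  0.16 ]
D 0 1
    [35. 28. 11. 86. -6. 67. 18.] 0.0 0.0 elb z 0.79
    [ 69.  64. -10.  67. -47. 101.  47.] 0.0 0.0 elb z 0.55
    [ 64.  73. -12.  76. -48.  85.  58.] 0.0 0.0 elb z 0.48
    [ 69.  64. -10.  67. -47. 101.  47.] 0.0 0.0 elb z 0.55
    [ 41.  39.  -5. 114. -72.  78. -28.] 0.0061 1.09 elb z 0.73
    [  41.   39.   -5.  114.  -72.   78. -118.] 0.0058 1.04 elb z 0.73
    [  16.   61.  -53.  108.  -71.   32. -123.] 0.0 0.0 elb z 0.58
    [  14.   75.  -50.  104.  -69.   30. -112.] 0.0 0.0 elb z 0.45
D 0 -1
    [35. 28. 11. 86. -6. 67. 18.] 0.0 0.0 elb z 0.79
    [ 69.  64. -10.  67. -47. 101.  47.] 0.0 0.0 elb z 0.55
    [ 64.  73. -12.  76. -48.  85.  58.] 0.0 0.0 elb z 0.48
[... 2650 characters left out ...]
b z 0.44
    [ 73.  59. -62. 100. -26.  64.  25.] 0.0 0.0 elb z 0.59
    [ 52.  69. -67. 111. -33.  30.  30.] 0.0 0.0 elb z 0.51
    [ 50.  82. -61. 107. -27.  27.  38.] 0.0 0.0 elb z 0.39
A 180 -1
    [ 65.  45. -80.  88.  45.  85. 144.] 0.0002 8.04 elb z 0.69
    [ 86.  98. -86.  84.  27.  86. 144.] 0.1551 38.51 elb z 0.24
    [ 80. 113. -86.  86.  44.  79. 144.] 0.1536 36.19 elb z 0.11
    [ 86.  98. -86.  84.  27.  86. 144.] 0.1561 38.52 elb z 0.24
    [ 88.  99. -86. 120.  44.  87. 144.] 0.3935 110.99 elb z 0.24
    [ 72.  58. -60. 100. -29.  65.  27.] 0.0 0.0 elb z 0.6
    [ 51.  68. -66. 111. -36.  30.  33.] 0.0 0.0 elb z 0.52
    [ 49.  81. -59. 107. -31.  28.  41.] 0.0 0.0 elb z 0.4
```

```bash
cat > sim.py <<'E'
from kin import *
Rd=Rn.from_euler('xyz',[180,0,90],degrees=True).as_matrix()
def down(h): return Rn.from_rotvec(np.radians([0,0,h-90])).as_matrix()@Rd
J={'D':(.479,-.377,62),'C':(.504,-.304,58),'B':(.5115,-.227,62),'A':(.565,-.159,79)}
PL={'D':((.03,-.13),-60),'C':((-.035,-.06),-46),'B':((.035,.02),-40),'A':((-.035,.09),-30)}
if __name__=='__main__':
  q=load()[-1][0]
  for j in 'DCBA':
    x,y,h=J[j]; Rp=toolR(h,15,0);Ru=down(h);Rf=toolR(h+180,15,180)
    (wx,wy),ph=PL[j]; g=WO+WX*wx+WY*wy; Rq=toolR(ph,15,180); Rdn=down(ph+180)
    t=track(q,[((.55,0,.3),Rdn),((.52,-.15,.25),Ru),(gp((x,y,.2),Rp),Rp),(gp((x,y,.042),Rp),Rp),(gp((x,y,.25),Rp),Rp),(np.array((.5,-.1,.25)),Ru),(gp((.52,.05,.27),Rf),Rf),(gp((*g,.18),Rq),Rq),(gp((*g,.065),Rq),Rq),(gp((*g,.2),Rq),Rq)])
    print(j,h,'place',g.round(3),ph)
    for n,(q,e,a) in zip(['dn','Ru','abpick','pick','lift','Ru','Rf','abpl','place','up'],t): print('   ',n,np.round(q),round(e,4),round(a,2),'elb z',round((cols(q)[0][:,:2]@L[:2])[2],2),'wrist',(fk(q,L)[0]-L[3]*fk(q,L)[1][:,2]).round(2))
E
python3 sim.py
```

```text
D 62 place [0.621 0.189] -60
    dn [-7. 19.  1. 98. -0. 63. 24.] 0.0 0.0 elb z 0.82 wrist [0.55 0.   0.63]
    Ru [ -2.  22.  16. 104.  -7.  55. -11.] 0.0 0.0 elb z 0.81 wrist [ 0.52 -0.15  0.58]
    abpick [ 60.  58.  -5.  81. -55.  94.  53.] 0.0 0.0 elb z 0.6 wrist [ 0.34 -0.64  0.28]
    pick [ 60.  72.  -5.  76. -54.  89.  61.] 0.0 0.0 elb z 0.48 wrist [ 0.34 -0.64  0.12]
    lift [ 60.  54.  -5.  82. -56.  96.  50.] 0.0 0.0 elb z 0.63 wrist [ 0.34 -0.64  0.33]
    Ru [ -4.  18.  11. 108.  -4.  54. -19.] 0.0 0.0 elb z 0.82 wrist [ 0.5  -0.1   0.58]
    Rf [-41.  55.  19.  81.  27. 108. -55.] 0.0 0.0 elb z 0.62 wrist [0.66 0.31 0.35]
    abpl [-57.  56.  13.  95.  60.  78. -58.] 0.0 0.0 elb z 0.61 wrist [0.47 0.45 0.26]
    place [-56.  68.  11.  91.  60.  75. -65.] 0.0 0.0 elb z 0.52 wrist [0.47 0.45 0.14]
    up [-57.  55.  13.  95.  60.  79. -57.] 0.0 0.0 elb z 0.63 wrist [0.47 0.45 0.28]
C 58 place [0.534 0.227] -46
    dn [-1. 19. -7. 98.  2. 63. 36.] 0.0 0.0 elb z 0.82 wrist [0.55 0.   0.63]
    Ru [  1.  21.  12. 104.  -5.  55. -17.] 0.0 0.0 elb z 0.81 wrist [ 0.52 -0.15  
[... 1854 characters left out ...]
[ 47.  56. -16.  89. -52.  84.  52.] 0.0 0.0 elb z 0.62 wrist [ 0.51 -0.45  0.28]
    pick [ 46.  70. -15.  84. -50.  78.  60.] 0.0 0.0 elb z 0.5 wrist [ 0.51 -0.45  0.12]
    lift [ 47.  51. -17.  89. -53.  86.  49.] 0.0 0.0 elb z 0.65 wrist [ 0.51 -0.45  0.33]
    Ru [  2.  18.   3. 108.  -1.  54.  -5.] 0.0 0.0 elb z 0.82 wrist [ 0.5  -0.1   0.58]
    Rf [-44.  50.  13.  92.  38.  99. -57.] 0.0 0.0 elb z 0.66 wrist [0.58 0.34 0.35]
    abpl [-73.  51.  -0. 109.  73.  81. -70.] 0.0 0.0 elb z 0.66 wrist [0.22 0.51 0.26]
    place [-73.  63.  -0. 106.  74.  78. -79.] 0.0 0.0 elb z 0.56 wrist [0.22 0.51 0.14]
    up [-73.  49.  -0. 110.  72.  81. -69.] 0.0 0.0 elb z 0.67 wrist [0.22 0.51 0.28]
```

```bash
cat > plan.py <<'E'
from sim import *
def plan(steps,p=None,R=None):
    """steps: list of (name,p,R); prints rows needed from the current measured pose"""
    if p is None:
        s=log(); p=np.array(s['tcp_pos']);R=Rn.from_euler('xyz',s['orientation'],degrees=True).as_matrix()
        print('t',s['time_s'],'gap',round(s['finger_gap'],4),'grip',round(s['grip_force'],1),'F',np.round(s['ft_force'],1),'q',np.round(s['joint_pos']))
    for nm,p1,R1 in steps:
        p1=np.array(p1); rv=Rn.from_matrix(R1@R.T).as_rotvec(); d=(p1-p)*100
        n=max(1,int(np.ceil(np.linalg.norm(rv)/.146)),int(np.ceil(np.linalg.norm(d)/4.7)))
        print(nm,'n',n,'row',np.round(d/n,2).tolist(),np.round(rv/n,3).tolist()); p,R=p1,R1
E
python3 - <<'E'
from plan import *
x,y,h=J['D'];Rp=toolR(h,15,0);Ru=down(h)
plan([('Ru',(.52,-.15,.27),Ru),('ab',gp((x,y,.16),Rp),Rp),('pick',gp((x,y,.042),Rp),Rp)])
E
```

```text
t 8.45 gap 0.065 grip 0.0 F [ 0.9 -0.1 -0.3] q [-48.  49.  20.  86.  43.  93. -45.]
Ru n 10 row [-0.81, -2.02, -0.3] [0.123, -0.03, -0.042]
ab n 9 row [-0.36, -2.34, -1.28] [0.128, -0.068, 0.0]
pick n 3 row [0.0, 0.0, -3.93] [0.0, 0.0, 0.0]
```

Emit:
arm_command(rows=[[[-0.8,-2.0,-0.3],[0.123,-0.03,-0.042],8],[[-0.8,-2.0,-0.3],[0.123,-0.03,-0.042],8],[[-0.8,-2.0,-0.3],[0.123,-0.03,-0.042],8],[[-0.8,-2.0,-0.3],[0.123,-0.03,-0.042],8],[[-0.8,-2.0,-0.3],[0.123,-0.03,-0.042],8],[[-0.8,-2.0,-0.3],[0.123,-0.03,-0.042],8],[[-0.8,-2.0,-0.3],[0.123,-0.03,-0.042],8],[[-0.8,-2.0,-0.3],[0.123,-0.03,-0.042],8],[[-0.8,-2.0,-0.3],[0.123,-0.03,-0.042],8],[[-0.8,-2.0,-0.3],[0.123,-0.03,-0.042],8]])

```text
time_s: 9.45
tcp_pos: [0.5214, -0.149, 0.2706]
orientation: [-180.0, -0.1, 62.0]
ft_force: [0.9, -0.4, 0.1]
finger_gap: 0.0801
grip_force: 0.0
```

Emit:
arm_command(rows=[[[-0.4,-2.3,-1.3],[0.128,-0.068,0],8],[[-0.4,-2.3,-1.3],[0.128,-0.068,0],8],[[-0.4,-2.3,-1.3],[0.128,-0.068,0],8],[[-0.4,-2.3,-1.3],[0.128,-0.068,0],8],[[-0.4,-2.3,-1.3],[0.128,-0.068,0],8],[[-0.4,-2.3,-1.3],[0.128,-0.068,0],8],[[-0.4,-2.3,-1.3],[0.128,-0.068,0],8],[[-0.4,-2.3,-1.3],[0.128,-0.068,0],8],[[-0.4,-2.3,-1.3],[0.128,-0.068,0],8],[[0,0,0],[0,0,0],8],[[0,0,0],[0,0,0],8]])

```text
time_s: 10.55
tcp_pos: [0.4861, -0.3375, 0.1577]
orientation: [-178.9, -68.5, 61.9]
ft_force: [0.1, -0.2, 1.4]
finger_gap: 0.08
grip_force: 0.0
```

```bash
python3 - <<'E'
from plan import *
w=viewer.capture('wrist');save(w,'w3')
for z in (.065,):
  for o in tops(w): print(o['xy'].round(4),o['uv'].round(),o['box'],o['size'],o['yaw'],o['n'])
sd=viewer.capture('side')
for o in tops(sd): print(o['xy'].round(4),o['uv'].round(),o['box'],o['size'],o['yaw'],o['n'])
print(state()['tcp_pos'],state()['orientation'])
x,y,h=J['D'];Rp=toolR(h,15,0)
plan([('ab',gp((x,y,.16),Rp),Rp),('pick',gp((x,y,.042),Rp),Rp)])
E
```

```text
[ 0.5642 -0.163 ] [314. 181.] [ 565. -161.] [53. 53.] 77.17204284667969 920
[ 0.51   -0.2312] [297. 228.] [ 510. -231.] [58. 52.] 61.412315368652344 1660
[ 0.5027 -0.3086] [323. 286.] [ 504. -306.] [52. 51.] 57.84651184082031 3016
[ 0.5648 -0.1585] [342. 261.] [ 564. -159.] [54. 50.] 77.54695129394531 289
[ 0.511  -0.2268] [328. 284.] [ 511. -226.] [53. 53.] 61.349674224853516 322
[ 0.5042 -0.3046] [330. 311.] [ 504. -304.] [53. 53.] 57.889068603515625 365
[ 0.48791894 -0.33650555  0.16216816] [-179.91429984  -68.30300639   63.06106733]
t 10.75 gap 0.0801 grip 0.0 F [ 0.2 -0.1 -0.6] q [ 59.  56.  -6.  85. -51.  86.  54.]
ab n 1 row [-0.03, -2.43, -0.71] [0.103, -0.054, -0.02]
pick n 3 row [0.0, 0.0, -3.93] [0.0, 0.0, 0.0]
```

View pics/w3.png

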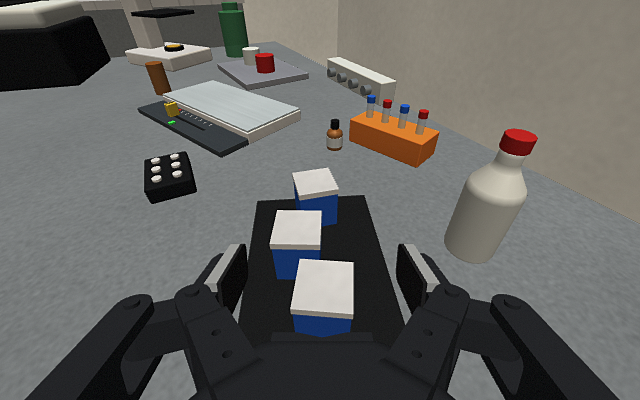

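Emit:
arm_command(rows=[[[0,-2.4,-0.7],[0.103,-0.054,-0.02],8],[[0,0,0],[0,0,0],8],[[0,0,-3.9],[0,0,0],8],[[0,0,-3.9],[0,0,0],8],[[0,0,-3.9],[0,0,0],8],[[0,0,0],[0,0,0],8],[[0,0,0],[0,0,0],8]])

```text
time_s: 11.45
tcp_pos: [0.4877, -0.361, 0.0378]
orientation: [-179.5, -75.1, 61.5]
ft_force: [0.5, -0.1, 0.5]
finger_gap: 0.0799
grip_force: 0.0
```

```bash
python3 - <<'E'
from plan import *
x,y,h=J['D'];Rp=toolR(h,15,0)
s=state(); R=Rn.from_euler('xyz',s['orientation'],degrees=True).as_matrix(); print('grasp pt',np.array(s['tcp_pos'])-.019*R[:,2],'z',R[:,2],'ydir',R[:,1])
plan([('pick',gp((x,y,.042),Rp),Rp)])
sd=viewer.capture('side'); a=sd['pixels'][220:380,260:420]; cv2.imwrite('pics/d4.png',cv2.resize(a[...,::-1],None,fx=3.5,fy=3.5,interpolation=3))
E
```

```text
grasp pt [ 0.47904476 -0.37717338  0.04268827] z [ 0.45336674  0.85322332 -0.25781497] ydir [ 0.88276654 -0.46980551 -0.00245149]
t 11.45 gap 0.0799 grip 0.0 F [ 0.5 -0.1  0.5] q [ 62.  72.  -7.  76. -52.  88.  60.]
pick n 1 row [-0.0, 0.02, -0.07] [-0.002, -0.002, 0.0]
```

View pics/d4.png

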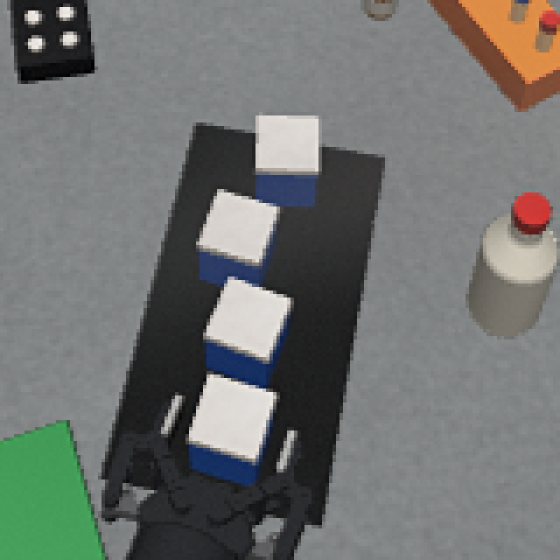

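Emit:
arm_command(rows=[[[0,0,0],[0,0,0],4.5],[[0,0,0],[0,0,0],4.5],[[0,0,0],[0,0,0],4.5],[[0,0,0],[0,0,0],4.5],[[0,0,0],[0,0,0],4.5],[[0,0,0],[0,0,0],4.5]], squeeze=60)

```text
time_s: 12.1
tcp_pos: [0.4873, -0.3616, 0.0376]
orientation: [-179.6, -75.1, 61.5]
ft_force: [-0.6, -3.0, 9.7]
finger_gap: 0.0495
grip_force: 61.5
```

```bash
cat >> plan.py <<'E'
def seq(j,zpl=.069,alpha=15,a2=15):
    x,y,h=J[j];(wx,wy),ph=PL[j];g=WO+WX*wx+WY*wy; Rp=toolR(h,alpha,0);Rq=toolR(ph,a2,180);Ru=down(h);Rm=toolR(h+180,45,180)
    return [('lift',gp((x,y,.22),Rp),Rp),('Ru',(.5,-.1,.27),Ru),('Rq',gp((*(g+[.0,.0]),.17),Rq),Rq),('place',gp((*g,zpl),Rq),Rq)]
E
python3 - <<'E'
from plan import *
plan(seq('D'))
E
```

```text
t 12.1 gap 0.0495 grip 61.5 F [-0.6 -3.   9.7] q [ 62.  72.  -7.  76. -52.  88.  60.]
lift n 4 row [0.01, 0.02, 4.44] [-0.001, -0.0, 0.0]
Ru n 9 row [0.14, 2.9, 0.61] [-0.128, 0.068, -0.0]
Rq n 12 row [1.09, 2.27, -0.87] [-0.113, -0.002, 0.072]
place n 3 row [0.0, 0.0, -3.37] [0.0, 0.0, 0.0]
```

Emit:
arm_command(rows=[[[0,0,2.2],[0,0,0],4.5],[[0,0,4.4],[0,0,0],4.5],[[0,0,4.4],[0,0,0],4.5],[[0,0,4.4],[0,0,0],4.5],[[0,0,2.2],[0,0,0],4.5],[[0.1,2.9,0.6],[-0.128,0.068,0],4.5],[[0.1,2.9,0.6],[-0.128,0.068,0],4.5],[[0.1,2.9,0.6],[-0.128,0.068,0],4.5],[[0.1,2.9,0.6],[-0.128,0.068,0],4.5],[[0.1,2.9,0.6],[-0.128,0.068,0],4.5],[[0.1,2.9,0.6],[-0.128,0.068,0],4.5],[[0.1,2.9,0.6],[-0.128,0.068,0],4.5],[[0.1,2.9,0.6],[-0.128,0.068,0],4.5],[[0.1,2.9,0.6],[-0.128,0.068,0],4.5],[[0,0,0],[0,0,0],4.5],[[0,0,0],[0,0,0],4.5]])

```text
time_s: 13.7
tcp_pos: [0.4938, -0.1192, 0.2596]
orientation: [-179.1, -6.7, 61.9]
ft_force: [0.1, -1.4, -1.5]
finger_gap: 0.0496
grip_force: 62.2
```

```bash
python3 - <<'E'
from plan import *
plan(seq('D')[2:])
E
```

```text
t 13.7 gap 0.0496 grip 62.2 F [ 0.1 -1.4 -1.5] q [  5.  17.   7. 108. -11.  54.  -9.]
Rq n 12 row [1.14, 2.43, -0.79] [-0.123, -0.003, 0.07]
place n 3 row [0.0, 0.0, -3.37] [0.0, 0.0, 0.0]
```

Emit:
arm_command(rows=[[[1.1,2.4,-0.8],[-0.123,-0.003,0.07],4.5],[[1.1,2.4,-0.8],[-0.123,-0.003,0.07],4.5],[[1.1,2.4,-0.8],[-0.123,-0.003,0.07],4.5],[[1.1,2.4,-0.8],[-0.123,-0.003,0.07],4.5],[[1.1,2.4,-0.8],[-0.123,-0.003,0.07],4.5],[[1.1,2.4,-0.8],[-0.123,-0.003,0.07],4.5],[[1.1,2.4,-0.8],[-0.123,-0.003,0.07],4.5],[[1.1,2.4,-0.8],[-0.123,-0.003,0.07],4.5],[[1.1,2.4,-0.8],[-0.123,-0.003,0.07],4.5],[[1.1,2.4,-0.8],[-0.123,-0.003,0.07],4.5],[[1.1,2.4,-0.8],[-0.123,-0.003,0.07],4.5],[[1.1,2.4,-0.8],[-0.123,-0.003,0.07],4.5],[[0,0,0],[0,0,0],4.5],[[0,0,0],[0,0,0],4.5]])

```text
time_s: 15.1
tcp_pos: [0.625, 0.1641, 0.162]
orientation: [179.8, 74.6, 119.2]
ft_force: [0.7, -0.6, -1.3]
finger_gap: 0.0497
grip_force: 62.6
```

```bash
python3 - <<'E'
from plan import *
plan(seq('D')[2:])
sd=viewer.capture('side');sc=viewer.capture('scene')
a=np.hstack([cv2.resize(sc['pixels'][90:260,330:500],(480,480)),cv2.resize(sd['pixels'][100:230,240:370],(480,480))])[:,:]
cv2.imwrite('pics/d5.png',cv2.resize(a[...,::-1],(800,400)))
for o in tops(sd): print(o['xy'].round(4),o['yaw'])
E
```

```text
t 15.1 gap 0.0497 grip 62.6 F [ 0.7 -0.6 -1.3] q [-59.  58.  16.  96.  58.  75. -59.]
Rq n 1 row [0.56, 0.88, 0.3] [-0.006, -0.002, 0.01]
place n 3 row [0.0, 0.0, -3.37] [0.0, 0.0, 0.0]
[0.6448 0.2885] 13.613157272338867
[ 0.5645 -0.159 ] 79.00103759765625
[ 0.5114 -0.227 ] 61.58330154418945
[ 0.504  -0.3047] 57.889068603515625
```

View pics/d5.png

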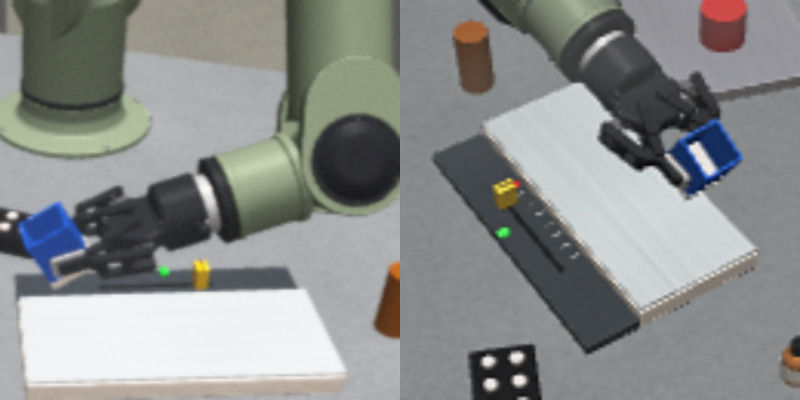

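Emit:
arm_command(rows=[[[1.2,-0.2,-2.5],[-0.006,-0.002,0.01],4.5],[[0,0,-3.5],[0,0,0],4.5],[[0,0,-3],[0,0,0],4.5],[[0,0,-1.1],[0,0,0],4.5],[[0,0,0],[0,0,0],4.5],[[0,0,-0.2],[0,0,0],4.5],[[0,0,-0.2],[0,0,0],4.5],[[0,0,0],[0,0,0],4.5]])

```text
time_s: 16.05
tcp_pos: [0.6373, 0.1643, 0.0589]
orientation: [179.2, 74.9, 119.4]
ft_force: [0.6, -0.1, -2.2]
finger_gap: 0.0494
grip_force: 62.6
```

```bash
python3 - <<'E'
from plan import *
s=state(); R=Rn.from_euler('xyz',s['orientation'],degrees=True).as_matrix(); print('grasp pt',np.array(s['tcp_pos'])-.019*R[:,2],wf((np.array(s['tcp_pos'])-.019*R[:,2])),'z',R[:,2],s['ft_force'])
sc=viewer.capture('scene');sd=viewer.capture('side')
a=np.hstack([cv2.resize(sc['pixels'][150:270,330:490],(560,420)),cv2.resize(sd['pixels'][130:210,280:360],(420,420))])
cv2.imwrite('pics/d6.png',cv2.resize(a[...,::-1],(800,343)))
E
```

```text
grasp pt [0.62806242 0.18019993 0.06387086] [ 0.0326 -0.1406] z [ 0.48612281 -0.83440355 -0.25972163] [ 0.55157622 -0.14788482 -2.17248562]
```

View pics/d6.png

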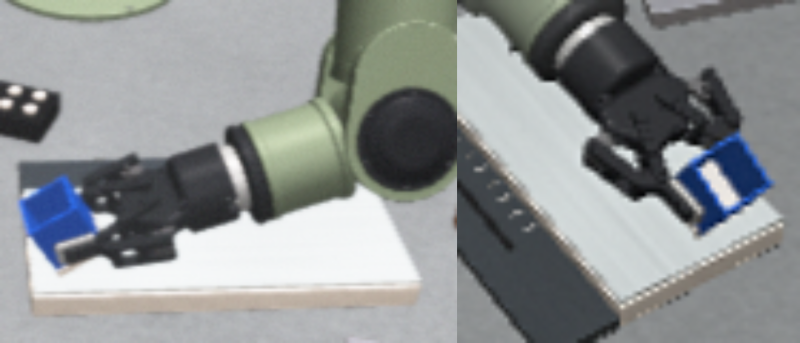

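Emit:
arm_command(rows=[[[0,0,-0.2],[0,0,0],4.5],[[0,0,0],[0,0,0],4.5],[[0,0,0],[0,0,0],5.2],[[0,0,0],[0,0,0],5.6],[[0,0,0],[0,0,0],6],[[0,0,0],[0,0,0],6],[[0,0,0],[0,0,0],6],[[0,0,0],[0,0,0],6],[[0,0,0],[0,0,0],6]])

```text
time_s: 17.05
tcp_pos: [0.637, 0.1641, 0.056]
orientation: [179.5, 75.0, 119.7]
ft_force: [-1.4, 0.2, -1.1]
finger_gap: 0.0604
grip_force: 0.0
```

```bash
python3 - <<'E'
from plan import *
sc=viewer.capture('scene');sd=viewer.capture('side')
a=np.hstack([cv2.resize(sc['pixels'][150:270,330:490],(560,420)),cv2.resize(sd['pixels'][130:210,280:360],(420,420))])
cv2.imwrite('pics/d7.png',cv2.resize(a[...,::-1],(800,343)))
for o in tops(sd): print(o['xy'].round(4),o['yaw'])
for n,p in (('sc',sc),('sd',sd)):
  for m in models.masks_of('jar1',p): print(n,round(m['confidence'],2),m['point'],wf(atz(p,m['point'],.06)))
plan([])
E
```

```text
[ 0.5647 -0.1591] 79.00103759765625
[ 0.5109 -0.2274] 60.91645812988281
[ 0.5039 -0.3047] 58.03651809692383
sc 0.97 [359.0, 228.0] [ 0.0191 -0.1228]
sc 0.83 [225.1, 180.3] [-0.2433 -0.5259]
sc 0.7 [244.9, 183.8] [-0.219  -0.4595]
sc 0.62 [255.7, 200.6] [-0.1243 -0.4156]
sd 0.96 [327.8, 291.8] [-0.2482 -0.4838]
sd 0.84 [337.1, 170.6] [ 0.0359 -0.1216]
sd 0.75 [342.4, 266.3] [-0.168  -0.4405]
sd 0.65 [270.9, 370.8] [-0.4828 -0.5816]
sd 0.61 [330.4, 313.3] [-0.2778 -0.5398]
t 17.3 gap 0.0601 grip 0.0 F [0.4 0.6 0. ] q [-57.  69.  15.  92.  58.  72. -65.]
```

View pics/d7.png

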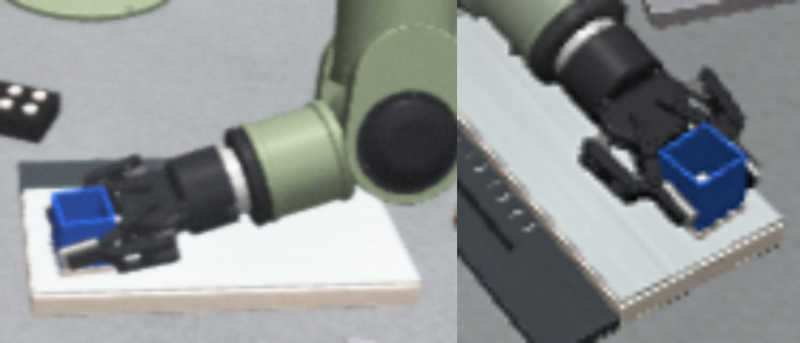

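```bash
cat >> plan.py <<'E'
def back(j,up):
    x,y,h=J[j];Rp=toolR(h,15,0);Ru=down(h)
    s=state();p=np.array(s['tcp_pos']);R=Rn.from_euler('xyz',s['orientation'],degrees=True).as_matrix()
    plan([('Ru',(.52,-.13,.27),Ru),('ab',gp((x,y,.16),Rp),Rp),('pick',gp((x,y,.042),Rp),Rp)],p+np.array(up)/100,R)
E
python3 - <<'E'
from plan import *
J['C']=(.504,-.304,58)
back('C',(-2.4,4,14))
E
```

```text
Ru n 12 row [-0.78, -2.78, 0.62] [0.114, -0.002, -0.077]
ab n 9 row [-0.07, -1.76, -1.28] [0.123, -0.077, 0.0]
pick n 3 row [0.0, 0.0, -3.93] [0.0, 0.0, 0.0]
```

Emit:
arm_command(rows=[[[-0.3,0.5,1.5],[0,0,0],8],[[-0.6,1.0,4],[0,0,0],8],[[-0.6,1.0,4],[0,0,0],8],[[-0.9,1.5,4.5],[0,0,0],8],[[-0.7,-2.6,0.6],[0.105,-0.002,-0.071],8],[[-0.7,-2.6,0.6],[0.105,-0.002,-0.071],8],[[-0.7,-2.6,0.6],[0.105,-0.002,-0.071],8],[[-0.7,-2.6,0.6],[0.105,-0.002,-0.071],8],[[-0.7,-2.6,0.6],[0.105,-0.002,-0.071],8],[[-0.7,-2.6,0.6],[0.105,-0.002,-0.071],8],[[-0.7,-2.6,0.6],[0.105,-0.002,-0.071],8],[[-0.7,-2.6,0.6],[0.105,-0.002,-0.071],8],[[-0.7,-2.6,0.6],[0.105,-0.002,-0.071],8],[[-0.7,-2.6,0.6],[0.105,-0.002,-0.071],8],[[-0.7,-2.6,0.6],[0.105,-0.002,-0.071],8],[[-0.7,-2.6,0.6],[0.105,-0.002,-0.071],8],[[-0.7,-2.6,0.6],[0.105,-0.002,-0.071],8]])

```text
time_s: 19.0
tcp_pos: [0.5217, -0.1345, 0.276]
orientation: [179.9, -0.2, 57.6]
ft_force: [0.6, 1.2, -1.0]
finger_gap: 0.0798
grip_force: 0.0
```

Emit:
arm_command(rows=[[[0,-1.4,-1],[0.101,-0.063,0],8],[[0,-1.4,-1],[0.101,-0.063,0],8],[[0,-1.4,-1],[0.101,-0.063,0],8],[[0,-1.4,-1],[0.101,-0.063,0],8],[[0,-1.4,-1],[0.101,-0.063,0],8],[[0,-1.4,-1],[0.101,-0.063,0],8],[[0,-1.4,-1],[0.101,-0.063,0],8],[[0,-1.4,-1],[0.101,-0.063,0],8],[[0,-1.4,-1],[0.101,-0.063,0],8],[[0,-1.4,-1],[0.101,-0.063,0],8],[[0,-1.4,-1],[0.101,-0.063,0],8],[[0,0,0],[0,0,0],8]])

```text
time_s: 20.2
tcp_pos: [0.5197, -0.2895, 0.1593]
orientation: [-177.0, -75.2, 54.7]
ft_force: [-1.3, 1.2, 0.3]
finger_gap: 0.0798
grip_force: 0.0
```

```bash
cat >> plan.py <<'E'
def look():
    for n in ('side','scene'):
        p=viewer.capture(n); print(n)
        for o in tops(p):
            if o['xy'][1]<0: print('   top',o['xy'].round(4),'yaw',round(o['yaw'],1),o['size'])
        for m in models.masks_of('jar1',p):
            a=atz(p,m['point'],.07)
            if a[1]>.05: print('   on plate?',round(m['confidence'],2),wf(a))
        for q in blobs(p,*YEL): print('   fader',wf(atz(p,q[1],.037)))
E
python3 - <<'E'
from plan import *
look()
x,y,h=J['C'];Rp=toolR(h,15,0)
plan([('ab',gp((x,y,.16),Rp),Rp),('pick',gp((x,y,.042),Rp),Rp)])
E
```

```text
side
   top [ 0.5648 -0.1585] yaw 77.5 [54. 50.]
   top [ 0.513 -0.227] yaw 62.0 [53. 51.]
   on plate? 0.61 [ 0.0234 -0.1397]
   fader [-0.1121  0.0663]
scene
   top [ 0.5708 -0.1539] yaw 78.8 [56. 62.]
   top [ 0.5182 -0.2208] yaw 56.1 [63. 57.]
   top [ 0.5096 -0.2986] yaw 57.5 [77. 58.]
   on plate? 0.77 [ 0.036  -0.1259]
   fader [-0.1075  0.0589]
t 20.5 gap 0.0801 grip 0.0 F [-0.4  0.1  0.7] q [ 60.  57. -11.  92. -59.  81.  57.]
ab n 1 row [-0.91, -0.11, -1.12] [0.001, -0.004, 0.001]
pick n 3 row [0.0, 0.0, -3.93] [0.0, 0.0, 0.0]
```

Emit:
arm_command(rows=[[[-0.9,-0.1,-1.1],[0,0,0],8],[[0,0,0],[0,0,0],8],[[0,0,-3.9],[0,0,0],8],[[0,0,-3.9],[0,0,0],8],[[0,0,-3.9],[0,0,0],8],[[0,0,0],[0,0,0],8],[[0,0,0],[0,0,0],4.5],[[0,0,0],[0,0,0],4.5],[[0,0,0],[0,0,0],4.5],[[0,0,0],[0,0,0],4.5],[[0,0,0],[0,0,0],4.5]])

```text
time_s: 21.6
tcp_pos: [0.5136, -0.2896, 0.0383]
orientation: [-179.2, -75.0, 57.0]
ft_force: [-2.6, -3.0, 8.8]
finger_gap: 0.0492
grip_force: 64.0
```

```bash
python3 - <<'E'
from plan import *
s=state(); R=Rn.from_euler('xyz',s['orientation'],degrees=True).as_matrix(); print('grasp pt',np.array(s['tcp_pos'])-.019*R[:,2])
PL['C']=((-.03,-.05),-46)
plan(seq('C',.069))
E
```

```text
grasp pt [ 0.50381554 -0.30516011  0.04318819]
t 21.6 gap 0.0492 grip 64.0 F [-2.6 -3.   8.8] q [ 60.  69. -11.  89. -58.  77.  64.]
lift n 4 row [0.0, 0.03, 4.42] [-0.0, -0.001, 0.001]
Ru n 9 row [-0.15, 2.09, 0.61] [-0.123, 0.077, -0.0]
Rq n 13 row [0.36, 2.5, -0.81] [-0.107, -0.011, 0.086]
place n 3 row [0.0, 0.0, -3.37] [0.0, 0.0, 0.0]
```

Emit:
arm_command(rows=[[[0,0,2.2],[0,0,0],4.5],[[0,0,4.4],[0,0,0],4.5],[[0,0,4.4],[0,0,0],4.5],[[0,0,4.4],[0,0,0],4.5],[[0,0,2.2],[0,0,0],4.5],[[-0.1,1.9,0.6],[-0.111,0.069,0],4.5],[[-0.1,1.9,0.6],[-0.111,0.069,0],4.5],[[-0.1,1.9,0.6],[-0.111,0.069,0],4.5],[[-0.1,1.9,0.6],[-0.111,0.069,0],4.5],[[-0.1,1.9,0.6],[-0.111,0.069,0],4.5],[[-0.1,1.9,0.6],[-0.111,0.069,0],4.5],[[-0.1,1.9,0.6],[-0.111,0.069,0],4.5],[[-0.1,1.9,0.6],[-0.111,0.069,0],4.5],[[-0.1,1.9,0.6],[-0.111,0.069,0],4.5],[[-0.1,1.9,0.6],[-0.111,0.069,0],4.5],[[0,0,0],[0,0,0],4.5]])

```text
time_s: 23.2
tcp_pos: [0.5046, -0.0953, 0.2721]
orientation: [179.9, -1.6, 58.3]
ft_force: [0.8, -0.3, -2.2]
finger_gap: 0.0494
grip_force: 63.5
```

Emit:
arm_command(rows=[[[0.3,2.3,-0.75],[-0.1,-0.01,0.08],4.5],[[0.3,2.3,-0.75],[-0.1,-0.01,0.08],4.5],[[0.3,2.3,-0.75],[-0.1,-0.01,0.08],4.5],[[0.3,2.3,-0.75],[-0.1,-0.01,0.08],4.5],[[0.3,2.3,-0.75],[-0.1,-0.01,0.08],4.5],[[0.3,2.3,-0.75],[-0.1,-0.01,0.08],4.5],[[0.3,2.3,-0.75],[-0.1,-0.01,0.08],4.5],[[0.3,2.3,-0.75],[-0.1,-0.01,0.08],4.5],[[0.3,2.3,-0.75],[-0.1,-0.01,0.08],4.5],[[0.3,2.3,-0.75],[-0.1,-0.01,0.08],4.5],[[0.3,2.3,-0.75],[-0.1,-0.01,0.08],4.5],[[0.3,2.3,-0.75],[-0.1,-0.01,0.08],4.5],[[0.3,2.3,-0.75],[-0.1,-0.01,0.08],4.5],[[0.3,2.3,-0.75],[-0.1,-0.01,0.08],4.5],[[0,0,0],[0,0,0],4.5]])

```text
time_s: 24.7
tcp_pos: [0.5431, 0.2226, 0.1624]
orientation: [-178.5, 73.9, 135.6]
ft_force: [0.0, -0.1, -1.8]
finger_gap: 0.0493
grip_force: 63.7
```

```bash
python3 - <<'E'
from plan import *
PL['C']=((-.03,-.05),-46)
plan(seq('C',.066)[2:]); look()
E
```

```text
t 24.7 gap 0.0493 grip 63.7 F [ 0.  -0.1 -1.8] q [-65.  52.   7. 110.  67.  75. -70.]
Rq n 1 row [0.41, 0.24, 0.27] [-0.009, -0.019, -0.003]
place n 3 row [0.0, 0.0, -3.47] [0.0, 0.0, 0.0]
side
   top [ 0.5646 -0.1596] yaw 79.0 [54. 50.]
   on plate? 0.68 [0.0383 0.0403]
   on plate? 0.58 [ 0.0197 -0.135 ]
   fader [-0.1169  0.0556]
scene
   top [ 0.5725 -0.1536] yaw 78.8 [57. 59.]
   top [ 0.5171 -0.2216] yaw 56.2 [66. 57.]
   on plate? 0.9 [ 0.0305 -0.1179]
   on plate? 0.62 [-0.2166 -0.0268]
   fader [-0.1075  0.0589]
```

Emit:
arm_command(rows=[[[0.4,0.25,-2.5],[-0.009,-0.019,-0.003],4.5],[[0,0,-3.5],[0,0,0],4.5],[[0,0,-3],[0,0,0],4.5],[[0,0,-1.1],[0,0,0],4.5],[[0,0,0],[0,0,0],4.5],[[0,0,-0.2],[0,0,0],4.5],[[0,0,-0.2],[0,0,0],4.5],[[0,0,0],[0,0,0],4.5]])

```text
time_s: 25.8
tcp_pos: [0.5489, 0.2222, 0.0609]
orientation: [178.4, 75.0, 132.1]
ft_force: [0.2, 0.3, -1.3]
finger_gap: 0.0492
grip_force: 63.6
```

```bash
cat >> plan.py <<'E'
def gpt():
    s=state(); R=Rn.from_euler('xyz',s['orientation'],degrees=True).as_matrix(); g=np.array(s['tcp_pos'])-.019*R[:,2]
    print('grasp pt',g.round(4),'w',wf(g),'alpha',np.degrees(np.arcsin(-R[2,2])).round(1),'ydir',R[:,1].round(3),'F',np.round(s['ft_force'],1))
E
python3 -c "
from plan import *
gpt()"
```

```text
grasp pt [0.5363 0.2355 0.0658] w [-0.0294 -0.0532] alpha 15.0 ydir [0.724 0.689 0.007] F [ 0.2  0.3 -1.3]
```

Emit:
arm_command(rows=[[[0,0,-0.2],[0,0,0],4.5],[[0,0,-0.2],[0,0,0],4.5],[[0,0,0],[0,0,0],4.5],[[0,0,0],[0,0,0],5.2],[[0,0,0],[0,0,0],5.6],[[0,0,0],[0,0,0],6],[[0,0,0],[0,0,0],6],[[0,0,0],[0,0,0],6],[[0,0,0],[0,0,0],6]])

```text
time_s: 26.7
tcp_pos: [0.5488, 0.2219, 0.0561]
orientation: [178.7, 75.0, 132.3]
ft_force: [0.4, -0.2, -0.6]
finger_gap: 0.0599
grip_force: 0.0
```

```bash
python3 - <<'E'
from plan import *
gpt(); look()
s=state();R=Rn.from_euler('xyz',s['orientation'],degrees=True).as_matrix();print('back dir',-R[:,2])
J['B']=(.512,-.2265,62); back('B',(-2.8,2.8,14))
E
```

```text
grasp pt [0.5361 0.2352 0.061 ] w [-0.0297 -0.0534] alpha 15.0 ydir [0.724 0.689 0.006] F [ 0.4 -0.2 -0.6]
side
   top [ 0.564  -0.1602] yaw 79.0 [54. 50.]
   on plate? 0.88 [-0.0347 -0.0475]
   fader [-0.1177  0.058 ]
scene
   top [ 0.5724 -0.154 ] yaw 78.8 [57. 59.]
   top [ 0.5184 -0.2206] yaw 57.1 [60. 55.]
   on plate? 0.86 [-0.0295 -0.0469]
   on plate? 0.56 [ 0.0402 -0.1174]
back dir [-0.6671049   0.69863734  0.25860572]
Ru n 12 row [-0.01, -3.17, 0.62] [0.114, 0.016, -0.088]
ab n 9 row [0.01, -0.89, -1.28] [0.128, -0.068, 0.0]
pick n 3 row [0.0, 0.0, -3.93] [0.0, 0.0, 0.0]
```

Emit:
arm_command(rows=[[[-0.3,0.3,1.5],[0,0,0],8],[[-0.7,0.7,4],[0,0,0],8],[[-0.7,0.7,4],[0,0,0],8],[[-1.1,1.1,4.5],[0,0,0],8],[[0,-2.9,0.6],[0.105,0.015,-0.081],8],[[0,-2.9,0.6],[0.105,0.015,-0.081],8],[[0,-2.9,0.6],[0.105,0.015,-0.081],8],[[0,-2.9,0.6],[0.105,0.015,-0.081],8],[[0,-2.9,0.6],[0.105,0.015,-0.081],8],[[0,-2.9,0.6],[0.105,0.015,-0.081],8],[[0,-2.9,0.6],[0.105,0.015,-0.081],8],[[0,-2.9,0.6],[0.105,0.015,-0.081],8],[[0,-2.9,0.6],[0.105,0.015,-0.081],8],[[0,-2.9,0.6],[0.105,0.015,-0.081],8],[[0,-2.9,0.6],[0.105,0.015,-0.081],8],[[0,-2.9,0.6],[0.105,0.015,-0.081],8],[[0,-2.9,0.6],[0.105,0.015,-0.081],8]])

```text
time_s: 28.7
tcp_pos: [0.5207, -0.1277, 0.2761]
orientation: [-180.0, 0.0, 62.1]
ft_force: [0.1, 1.2, -1.0]
finger_gap: 0.0797
grip_force: 0.0
```

Emit:
arm_command(rows=[[[0,-0.7,-1],[0.105,-0.056,0],8],[[0,-0.7,-1],[0.105,-0.056,0],8],[[0,-0.7,-1],[0.105,-0.056,0],8],[[0,-0.7,-1],[0.105,-0.056,0],8],[[0,-0.7,-1],[0.105,-0.056,0],8],[[0,-0.7,-1],[0.105,-0.056,0],8],[[0,-0.7,-1],[0.105,-0.056,0],8],[[0,-0.7,-1],[0.105,-0.056,0],8],[[0,-0.7,-1],[0.105,-0.056,0],8],[[0,-0.7,-1],[0.105,-0.056,0],8],[[0,-0.7,-1],[0.105,-0.056,0],8],[[0,0,0],[0,0,0],8]])

```text
time_s: 29.9
tcp_pos: [0.5189, -0.205, 0.1603]
orientation: [-179.5, -74.9, 61.4]
ft_force: [-1.2, 0.4, -0.5]
finger_gap: 0.0799
grip_force: 0.0
```

```bash
python3 - <<'E'
from plan import *
look()
J['B']=(.512,-.2265,62)
x,y,h=J['B'];Rp=toolR(h,15,0)
plan([('ab',gp((x,y,.16),Rp),Rp),('pick',gp((x,y,.042),Rp),Rp)])
E
```

```text
side
   top [ 0.5653 -0.1571] yaw 79.0 [54. 53.]
   on plate? 0.89 [-0.0382 -0.0504]
   on plate? 0.73 [ 0.0209 -0.1369]
   fader [-0.1148  0.0638]
scene
   top [ 0.5711 -0.154 ] yaw 77.1 [57. 61.]
   top [ 0.5164 -0.2207] yaw 57.1 [68. 57.]
   on plate? 0.89 [-0.0244 -0.0452]
   on plate? 0.61 [ 0.037  -0.1221]
   fader [-0.1074  0.0595]
t 30.2 gap 0.08 grip 0.0 F [0.2 0.6 0.6] q [ 57.  54. -15. 100. -59.  75.  61.]
ab n 1 row [-0.08, -0.68, -1.11] [0.012, 0.002, -0.002]
pick n 3 row [0.0, 0.0, -3.93] [0.0, 0.0, 0.0]
```

Emit:
arm_command(rows=[[[-0.1,-0.7,-1.1],[0.012,0.002,-0.002],8],[[0,0,0],[0,0,0],8],[[0,0,-3.9],[0,0,0],8],[[0,0,-3.9],[0,0,0],8],[[0,0,-3.9],[0,0,0],8],[[0,0,0],[0,0,0],8],[[0,0,0],[0,0,0],4.5],[[0,0,0],[0,0,0],4.5],[[0,0,0],[0,0,0],4.5],[[0,0,0],[0,0,0],4.5],[[0,0,0],[0,0,0],4.5]])

```text
time_s: 31.3
tcp_pos: [0.5203, -0.2116, 0.0382]
orientation: [-179.8, -75.2, 61.7]
ft_force: [-1.2, -2.2, 9.5]
finger_gap: 0.0495
grip_force: 64.1
```

```bash
python3 - <<'E'
from plan import *
gpt(); J['B']=(.512,-.2265,62); PL['B']=((.035,.02),-40)
plan(seq('B',.066))
E
```

```text
grasp pt [ 0.5117 -0.2278  0.0431] w [-0.2372 -0.468 ] alpha 14.8 ydir [ 0.882 -0.471 -0.001] F [-1.2 -2.2  9.5]
t 31.3 gap 0.0495 grip 64.1 F [-1.2 -2.2  9.5] q [ 57.  68. -14.  95. -58.  72.  67.]
lift n 4 row [0.01, 0.03, 4.42] [-0.001, 0.0, 0.0]
Ru n 9 row [-0.23, 1.23, 0.61] [-0.128, 0.068, -0.0]
Rq n 13 row [0.62, 3.2, -0.81] [-0.106, -0.021, 0.088]
place n 3 row [0.0, 0.0, -3.47] [0.0, 0.0, 0.0]
```

Emit:
arm_command(rows=[[[0,0,2.2],[0,0,0],4.5],[[0,0,4.4],[0,0,0],4.5],[[0,0,4.4],[0,0,0],4.5],[[0,0,4.4],[0,0,0],4.5],[[0,0,2.2],[0,0,0],4.5],[[-0.2,1.1,0.6],[-0.115,0.061,0],4.5],[[-0.2,1.1,0.6],[-0.115,0.061,0],4.5],[[-0.2,1.1,0.6],[-0.115,0.061,0],4.5],[[-0.2,1.1,0.6],[-0.115,0.061,0],4.5],[[-0.2,1.1,0.6],[-0.115,0.061,0],4.5],[[-0.2,1.1,0.6],[-0.115,0.061,0],4.5],[[-0.2,1.1,0.6],[-0.115,0.061,0],4.5],[[-0.2,1.1,0.6],[-0.115,0.061,0],4.5],[[-0.2,1.1,0.6],[-0.115,0.061,0],4.5],[[-0.2,1.1,0.6],[-0.115,0.061,0],4.5],[[0,0,0],[0,0,0],4.5]])

```text
time_s: 32.9
tcp_pos: [0.5013, -0.0952, 0.2741]
orientation: [179.7, -0.5, 62.3]
ft_force: [0.6, -0.4, -1.5]
finger_gap: 0.0492
grip_force: 63.6
```

Emit:
arm_command(rows=[[[0.6,3,-0.75],[-0.099,-0.02,0.082],4.5],[[0.6,3,-0.75],[-0.099,-0.02,0.082],4.5],[[0.6,3,-0.75],[-0.099,-0.02,0.082],4.5],[[0.6,3,-0.75],[-0.099,-0.02,0.082],4.5],[[0.6,3,-0.75],[-0.099,-0.02,0.082],4.5],[[0.6,3,-0.75],[-0.099,-0.02,0.082],4.5],[[0.6,3,-0.75],[-0.099,-0.02,0.082],4.5],[[0.6,3,-0.75],[-0.099,-0.02,0.082],4.5],[[0.6,3,-0.75],[-0.099,-0.02,0.082],4.5],[[0.6,3,-0.75],[-0.099,-0.02,0.082],4.5],[[0.6,3,-0.75],[-0.099,-0.02,0.082],4.5],[[0.6,3,-0.75],[-0.099,-0.02,0.082],4.5],[[0.6,3,-0.75],[-0.099,-0.02,0.082],4.5],[[0.6,3,-0.75],[-0.099,-0.02,0.082],4.5],[[0,0,0],[0,0,0],4.5]])

```text
time_s: 34.4
tcp_pos: [0.5819, 0.3223, 0.1638]
orientation: [179.4, 75.0, 140.3]
ft_force: [-0.5, -0.5, -1.9]
finger_gap: 0.0498
grip_force: 63.7
```

```bash
python3 - <<'E'
from plan import *
PL['B']=((.035,.02),-40)
gpt(); plan(seq('B',.066)[2:]); look()
E
```

```text
grasp pt [0.5676 0.3339 0.1687] w [0.0387 0.0244] alpha 15.0 ydir [0.631 0.775 0.003] F [-0.5 -0.5 -1.9]
t 34.4 gap 0.0498 grip 63.7 F [-0.5 -0.5 -1.9] q [-66.  55.   5.  99.  71.  78. -64.]
Rq n 1 row [-0.18, -0.57, 0.13] [-0.002, 0.002, -0.015]
place n 3 row [0.0, 0.0, -3.47] [0.0, 0.0, 0.0]
side
   top [ 0.5647 -0.1597] yaw 79.0 [54. 50.]
   on plate? 0.96 [-0.038  -0.0493]
   on plate? 0.75 [ 0.0242 -0.1363]
   on plate? 0.65 [0.1115 0.1106]
   fader [-0.1172  0.0552]
scene
   top [ 0.5708 -0.1543] yaw 77.6 [58. 61.]
   on plate? 0.89 [-0.0265 -0.0508]
   on plate? 0.7 [-0.1255  0.0649]
```

Emit:
arm_command(rows=[[[-0.2,-0.5,-2.5],[-0.002,0.002,-0.015],4.5],[[0,0,-3.5],[0,0,0],4.5],[[0,0,-3],[0,0,0],4.5],[[0,0,-1.2],[0,0,0],4.5],[[0,0,0],[0,0,0],4.5],[[0,0,-0.2],[0,0,0],4.5],[[0,0,-0.2],[0,0,0],4.5],[[0,0,0],[0,0,0],4.5],[[0,0,0],[0,0,0],4.5]])

```text
time_s: 35.6
tcp_pos: [0.5819, 0.3142, 0.0618]
orientation: [178.4, 75.0, 138.0]
ft_force: [-0.4, 0.9, -1.0]
finger_gap: 0.0495
grip_force: 63.7
```

```bash
python3 -c "
from plan import *
gpt()"
```

```text
grasp pt [0.5679 0.326  0.0667] w [0.0358 0.0172] alpha 15.0 ydir [0.648 0.761 0.007] F [-0.4  0.9 -1. ]
```

Emit:
arm_command(rows=[[[0,0,-0.3],[0,0,0],4.5],[[0,0,-0.2],[0,0,0],4.5],[[0,0,0],[0,0,0],4.5],[[0,0,0],[0,0,0],5.2],[[0,0,0],[0,0,0],5.6],[[0,0,0],[0,0,0],6],[[0,0,0],[0,0,0],6],[[0,0,0],[0,0,0],6],[[0,0,0],[0,0,0],6]])

```text
time_s: 36.5
tcp_pos: [0.5818, 0.3139, 0.0561]
orientation: [178.6, 75.0, 138.3]
ft_force: [-0.8, 0.6, -0.1]
finger_gap: 0.06
grip_force: 0.0
```

```bash
python3 - <<'E'
from plan import *
gpt(); look()
s=state();R=Rn.from_euler('xyz',s['orientation'],degrees=True).as_matrix();print('back dir',-R[:,2])
J['A']=(.565,-.159,78); back('A',(-2.8,2.4,14))
E
```

```text
grasp pt [0.5678 0.3258 0.061 ] w [0.0356 0.017 ] alpha 14.9 ydir [0.648 0.761 0.006] F [-0.8  0.6 -0.1]
side
   top [ 0.5636 -0.1591] yaw 79.0 [54. 50.]
   on plate? 0.8 [ 0.0274 -0.1334]
   on plate? 0.79 [0.0394 0.0326]
   fader [-0.1167  0.0554]
scene
   top [ 0.5723 -0.1536] yaw 78.8 [57. 59.]
   on plate? 0.97 [ 0.039  -0.1257]
   on plate? 0.94 [0.0376 0.0261]
   on plate? 0.56 [-0.0195 -0.0394]
   fader [-0.1239  0.0606]
back dir [-0.73668918  0.62511853  0.25790672]
Ru n 12 row [-0.28, -3.9, 0.62] [0.108, 0.037, -0.076]
ab n 9 row [0.54, -0.12, -1.28] [0.142, -0.03, 0.0]
pick n 3 row [0.0, 0.0, -3.93] [0.0, 0.0, 0.0]
```

Emit:
arm_command(rows=[[[-0.3,0.3,1.5],[0,0,0],8],[[-0.7,0.6,4],[0,0,0],8],[[-0.7,0.6,4],[0,0,0],8],[[-1.1,0.9,4.5],[0,0,0],8],[[-0.2,-3.3,0.5],[0.093,0.032,-0.065],8],[[-0.2,-3.3,0.5],[0.093,0.032,-0.065],8],[[-0.2,-3.3,0.5],[0.093,0.032,-0.065],8],[[-0.2,-3.3,0.5],[0.093,0.032,-0.065],8],[[-0.2,-3.3,0.5],[0.093,0.032,-0.065],8],[[-0.2,-3.3,0.5],[0.093,0.032,-0.065],8],[[-0.2,-3.3,0.5],[0.093,0.032,-0.065],8],[[-0.2,-3.3,0.5],[0.093,0.032,-0.065],8],[[-0.2,-3.3,0.5],[0.093,0.032,-0.065],8],[[-0.2,-3.3,0.5],[0.093,0.032,-0.065],8],[[-0.2,-3.3,0.5],[0.093,0.032,-0.065],8],[[-0.2,-3.3,0.5],[0.093,0.032,-0.065],8],[[-0.2,-3.3,0.5],[0.093,0.032,-0.065],8],[[-0.2,-3.3,0.5],[0.093,0.032,-0.065],8]])

```text
time_s: 38.6
tcp_pos: [0.5256, -0.1248, 0.2681]
orientation: [-179.9, -0.8, 77.7]
ft_force: [-0.7, 0.6, -0.6]
finger_gap: 0.0799
grip_force: 0.0
```

Emit:
arm_command(rows=[[[0.4,-0.1,-1],[0.116,-0.025,0],8],[[0.4,-0.1,-1],[0.116,-0.025,0],8],[[0.4,-0.1,-1],[0.116,-0.025,0],8],[[0.4,-0.1,-1],[0.116,-0.025,0],8],[[0.4,-0.1,-1],[0.116,-0.025,0],8],[[0.4,-0.1,-1],[0.116,-0.025,0],8],[[0.4,-0.1,-1],[0.116,-0.025,0],8],[[0.4,-0.1,-1],[0.116,-0.025,0],8],[[0.4,-0.1,-1],[0.116,-0.025,0],8],[[0.4,-0.1,-1],[0.116,-0.025,0],8],[[0.4,-0.1,-1],[0.116,-0.025,0],8],[[0,0,0],[0,0,0],8]])

```text
time_s: 39.8
tcp_pos: [0.5681, -0.1354, 0.1521]
orientation: [-178.0, -75.7, 75.9]
ft_force: [-1.2, -0.3, -1.0]
finger_gap: 0.0799
grip_force: 0.0
```

```bash
python3 - <<'E'
from plan import *
look()
J['A']=(.565,-.159,78)
x,y,h=J['A'];Rp=toolR(h,15,0)
plan([('ab',gp((x,y,.16),Rp),Rp),('pick',gp((x,y,.042),Rp),Rp)])
E
```

```text
side
   on plate? 0.87 [-0.0462 -0.0565]
   on plate? 0.65 [ 0.0236 -0.1258]
   on plate? 0.54 [0.0281 0.0106]
   fader [-0.1165  0.0601]
scene
   top [ 0.5702 -0.1554] yaw 77.6 [61. 63.]
   on plate? 0.9 [0.0415 0.0271]
   on plate? 0.68 [ 0.0487 -0.1217]
   fader [-0.1069  0.0588]
t 40.1 gap 0.08 grip 0.0 F [ 0.1  0.6 -0.3] q [ 49.  59. -20.  90. -50.  79.  53.]
ab n 1 row [-0.15, -0.63, -0.32] [-0.002, 0.002, -0.001]
pick n 3 row [0.0, 0.0, -3.93] [0.0, 0.0, 0.0]
```

Emit:
arm_command(rows=[[[-0.1,-0.6,-0.3],[0,0,0],8],[[0,0,0],[0,0,0],8],[[0,0,-3.9],[0,0,0],8],[[0,0,-3.9],[0,0,0],8],[[0,0,-3.9],[0,0,0],8],[[0,0,0],[0,0,0],8],[[0,0,0],[0,0,0],4.5],[[0,0,0],[0,0,0],4.5],[[0,0,0],[0,0,0],4.5],[[0,0,0],[0,0,0],4.5],[[0,0,0],[0,0,0],4.5]])

```text
time_s: 41.2
tcp_pos: [0.5695, -0.1416, 0.0384]
orientation: [180.0, -75.4, 78.0]
ft_force: [-0.6, -3.0, 9.7]
finger_gap: 0.0493
grip_force: 63.4
```

```bash
python3 - <<'E'
from plan import *
gpt(); J['A']=(.565,-.159,78); PL['A']=((-.03,.095),-30)
plan(seq('A',.066))
E
```

```text
grasp pt [ 0.5657 -0.1595  0.0432] w [-0.1604 -0.427 ] alpha 14.6 ydir [ 0.978 -0.209  0.   ] F [-0.6 -3.   9.7]
t 41.2 gap 0.0493 grip 63.4 F [-0.6 -3.   9.7] q [ 48.  71. -19.  85. -48.  76.  58.]
lift n 4 row [-0.02, 0.01, 4.42] [-0.001, 0.0, 0.0]
Ru n 9 row [-0.76, 0.46, 0.61] [-0.142, 0.03, -0.0]
Rq n 12 row [-0.06, 3.85, -0.87] [-0.106, -0.047, 0.089]
place n 3 row [0.0, 0.0, -3.47] [0.0, 0.0, 0.0]
```

Emit:
arm_command(rows=[[[0,0,2.2],[0,0,0],4.5],[[0,0,4.4],[0,0,0],4.5],[[0,0,4.4],[0,0,0],4.5],[[0,0,4.4],[0,0,0],4.5],[[0,0,2.2],[0,0,0],4.5],[[-0.6,0.4,0.5],[-0.116,0.025,0],4.5],[[-0.6,0.4,0.5],[-0.116,0.025,0],4.5],[[-0.6,0.4,0.5],[-0.116,0.025,0],4.5],[[-0.6,0.4,0.5],[-0.116,0.025,0],4.5],[[-0.6,0.4,0.5],[-0.116,0.025,0],4.5],[[-0.6,0.4,0.5],[-0.116,0.025,0],4.5],[[-0.6,0.4,0.5],[-0.116,0.025,0],4.5],[[-0.6,0.4,0.5],[-0.116,0.025,0],4.5],[[-0.6,0.4,0.5],[-0.116,0.025,0],4.5],[[-0.6,0.4,0.5],[-0.116,0.025,0],4.5],[[-0.6,0.4,0.5],[-0.116,0.025,0],4.5],[[0,0,0],[0,0,0],4.5]])

```text
time_s: 42.9
tcp_pos: [0.5032, -0.0929, 0.2692]
orientation: [179.9, -0.4, 78.1]
ft_force: [0.4, 0.5, -2.9]
finger_gap: 0.0493
grip_force: 62.8
```

Emit:
arm_command(rows=[[[-0.1,3.35,-0.75],[-0.091,-0.04,0.076],4.5],[[-0.1,3.35,-0.75],[-0.091,-0.04,0.076],4.5],[[-0.1,3.35,-0.75],[-0.091,-0.04,0.076],4.5],[[-0.1,3.35,-0.75],[-0.091,-0.04,0.076],4.5],[[-0.1,3.35,-0.75],[-0.091,-0.04,0.076],4.5],[[-0.1,3.35,-0.75],[-0.091,-0.04,0.076],4.5],[[-0.1,3.35,-0.75],[-0.091,-0.04,0.076],4.5],[[-0.1,3.35,-0.75],[-0.091,-0.04,0.076],4.5],[[-0.1,3.35,-0.75],[-0.091,-0.04,0.076],4.5],[[-0.1,3.35,-0.75],[-0.091,-0.04,0.076],4.5],[[-0.1,3.35,-0.75],[-0.091,-0.04,0.076],4.5],[[-0.1,3.35,-0.75],[-0.091,-0.04,0.076],4.5],[[-0.1,3.35,-0.75],[-0.091,-0.04,0.076],4.5],[[-0.1,3.35,-0.75],[-0.091,-0.04,0.076],4.5],[[0,0,0],[0,0,0],4.5]])

```text
time_s: 44.4
tcp_pos: [0.4865, 0.375, 0.1587]
orientation: [-178.2, 74.6, 151.8]
ft_force: [-1.2, -0.7, -0.6]
finger_gap: 0.0493
grip_force: 63.1
```

```bash
python3 - <<'E'
from plan import *
PL['A']=((-.03,.105),-30)
gpt(); plan(seq('A',.066)[2:]); look()
E
```

```text
grasp pt [0.4707 0.3842 0.1638] w [-0.0301  0.1094] alpha 15.4 ydir [ 0.499  0.866 -0.009] F [-1.2 -0.7 -0.6]
t 44.4 gap 0.0493 grip 63.1 F [-1.2 -0.7 -0.6] q [-72.  53.  -3. 106.  73.  83. -70.]
Rq n 1 row [0.19, -0.4, 0.64] [0.004, -0.01, -0.001]
place n 3 row [0.0, 0.0, -3.47] [0.0, 0.0, 0.0]
side
   on plate? 0.84 [ 0.0197 -0.1333]
   on plate? 0.66 [0.0224 0.015 ]
   on plate? 0.65 [0.0401 0.2267]
   on plate? 0.63 [-0.0454 -0.0449]
   fader [-0.1169  0.0556]
scene
   on plate? 0.91 [ 0.0317 -0.1186]
   on plate? 0.89 [0.0364 0.0274]
   on plate? 0.66 [-0.0196 -0.0405]
   on plate? 0.62 [-0.2049  0.1602]
   fader [-0.1069  0.0588]
```

Emit:
arm_command(rows=[[[0.2,-0.4,-2.2],[0.004,-0.01,0],4.5],[[0,0,-3.5],[0,0,0],4.5],[[0,0,-3],[0,0,0],4.5],[[0,0,-1.0],[0,0,0],4.5],[[0,0,0],[0,0,0],4.5],[[0,0,-0.2],[0,0,0],4.5],[[0,0,-0.2],[0,0,0],4.5],[[0,0,0],[0,0,0],4.5],[[0,0,0],[0,0,0],4.5]])

```text
time_s: 45.6
tcp_pos: [0.4908, 0.3682, 0.0617]
orientation: [178.4, 75.0, 148.1]
ft_force: [0.1, -0.6, -0.7]
finger_gap: 0.0495
grip_force: 63.1
```

```bash
python3 -c "
from plan import *
gpt()"
```

```text
grasp pt [0.475  0.3774 0.0666] w [-0.0288  0.1014] alpha 15.0 ydir [0.505 0.863 0.007] F [ 0.1 -0.6 -0.7]
```

Emit:
arm_command(rows=[[[-0.1,0.3,-0.3],[0,0,0],4.5],[[0,0,-0.2],[0,0,0],4.5],[[0,0,0],[0,0,0],4.5],[[0,0,0],[0,0,0],5.2],[[0,0,0],[0,0,0],5.6],[[0,0,0],[0,0,0],6],[[0,0,0],[0,0,0],6],[[0,0,0],[0,0,0],6],[[0,0,0],[0,0,0],6]])

```text
time_s: 46.5
tcp_pos: [0.4898, 0.371, 0.056]
orientation: [178.6, 75.0, 148.3]
ft_force: [-0.0, 0.3, -1.0]
finger_gap: 0.0599
grip_force: 0.0
```

Emit:
arm_command(rows=[[[-0.3,0.2,1.5],[0,0,0],8],[[-0.8,0.5,4],[0,0,0],8],[[-0.8,0.5,4],[0,0,0],8],[[-1.1,0.7,4.5],[0,0,0],8],[[0,0,0],[0,0,0],8]])

```text
time_s: 47.0
tcp_pos: [0.4589, 0.3921, 0.2018]
orientation: [177.0, 74.9, 146.9]
ft_force: [0.3, 0.3, -1.9]
finger_gap: 0.0799
grip_force: 0.0
```

```bash
python3 - <<'E'
from plan import *
look()
sc=viewer.capture('scene');sd=viewer.capture('side')
a=np.hstack([cv2.resize(sc['pixels'][150:270,330:490],(560,420)),cv2.resize(sd['pixels'][110:220,245:355],(420,420))])
cv2.imwrite('pics/d8.png',cv2.resize(a[...,::-1],(800,343)))
Rn0=Rn.from_euler('xyz',[180,0,23.5],degrees=True).as_matrix()  # fader grasp orientation (tool y along -warmer y)
f=WO+WX*-.115+WY*.06
plan([('dn',(f[0]-.0,f[1]-.0,.2),Rn0)])
E
```

```text
side
   on plate? 0.85 [-0.0294 -0.0546]
   on plate? 0.76 [ 0.0153 -0.1275]
   on plate? 0.76 [0.0262 0.0162]
   on plate? 0.65 [-0.0282  0.1025]
   fader [-0.1169  0.055 ]
scene
   on plate? 0.83 [0.0423 0.0364]
   on plate? 0.73 [ 0.0443 -0.1191]
   on plate? 0.7 [-0.0286 -0.0457]
   on plate? 0.68 [-0.028  0.12 ]
   fader [-0.1075  0.0589]
t 47.4 gap 0.0801 grip 0.0 F [-0.5 -0.2  0.6] q [-74.  50.  -4. 106.  70.  86. -68.]
dn n 17 row [-0.28, -0.5, 0.03] [0.092, -0.005, -0.107]
```

View pics/d8.png

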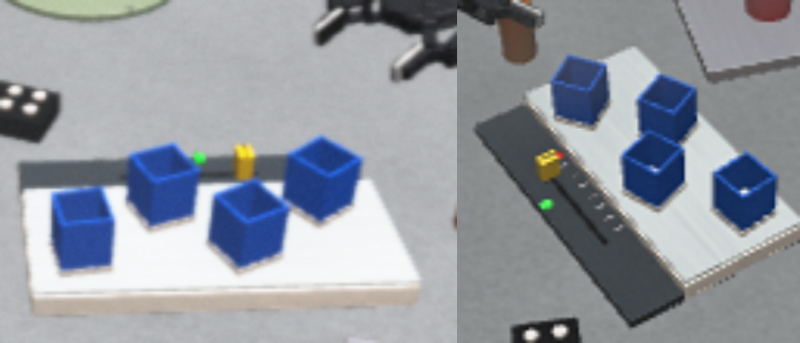

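```bash
python3 - <<'E'
from plan import *
f=WO+WX*-.115+WY*.06
for yaw in (203.5,23.5):
    R1=Rn.from_euler('xyz',[180,0,yaw],degrees=True).as_matrix()
    q=state()['joint_pos']
    for q,e,a in track(q,[((f[0],f[1],.22),R1),((f[0],f[1],.03),R1)]): print(yaw,np.round(q),e,a)
    plan([('dn',(f[0],f[1],.22),R1)])
E
```

```text
203.5 [-17.  23. -33. 108.  16.  53.  55.] 1.6287207483749772e-10 7.277324118134357e-10
203.5 [-26.  40. -24. 115.  30.  31.  43.] 4.161990770797109e-12 4.74052103117142e-13
t 47.4 gap 0.0801 grip 0.0 F [-0.5 -0.2  0.6] q [-74.  50.  -4. 106.  70.  86. -68.]
dn n 11 row [-0.43, -0.77, 0.22] [0.007, 0.123, 0.073]
23.5 [ -40.   21.   -3.  109.    2.   51. -111.] 5.691424050080387e-12 7.05368295987897e-13
23.5 [ -41.   38.   -3.  116.    4.   26. -113.] 2.7351490899322785e-12 3.847634186905322e-14
t 47.4 gap 0.0801 grip 0.0 F [-0.5 -0.2  0.6] q [-74.  50.  -4. 106.  70.  86. -68.]
dn n 17 row [-0.28, -0.5, 0.14] [0.092, -0.005, -0.107]
```

Emit:
arm_command(rows=[[[-0.4,-0.65,0.2],[0.006,0.104,0.062],6],[[-0.4,-0.65,0.2],[0.006,0.104,0.062],6],[[-0.4,-0.65,0.2],[0.006,0.104,0.062],6],[[-0.4,-0.65,0.2],[0.006,0.104,0.062],6],[[-0.4,-0.65,0.2],[0.006,0.104,0.062],6],[[-0.4,-0.65,0.2],[0.006,0.104,0.062],6],[[-0.4,-0.65,0.2],[0.006,0.104,0.062],6],[[-0.4,-0.65,0.2],[0.006,0.104,0.062],6],[[-0.4,-0.65,0.2],[0.006,0.104,0.062],6],[[-0.4,-0.65,0.2],[0.006,0.104,0.062],6],[[-0.4,-0.65,0.2],[0.006,0.104,0.062],6],[[-0.3,-0.65,0],[0.006,0.104,0.062],6],[[-0.3,-0.65,0],[0.006,0.104,0.062],6],[[0,0,0],[0,0,0],6],[[0,0,0],[0,0,0],6],[[0,0,0],[0,0,0],6]])

```text
time_s: 49.0
tcp_pos: [0.4107, 0.3076, 0.216]
orientation: [-178.7, 2.3, -158.0]
ft_force: [-1.6, 0.6, 0.5]
finger_gap: 0.0599
grip_force: 0.0
```

```bash
python3 - <<'E'
from plan import *
f=WO+WX*-.115+WY*.06
R1=Rn.from_euler('xyz',[180,0,203.5],degrees=True).as_matrix()
w=viewer.capture('wrist'); save(w,'w9')
Y=blobs(w,*YEL);G=blobs(w,*GRN,mx=400);print(Y,G)
for q in Y: print('fader',wf(atz(w,q[1],.0445)),wf(atz(w,q[1],.037)))
for q in G: print('mark',wf(atz(w,q[1],.019)))
plan([('dn',(f[0],f[1],.22),R1),('low',(f[0],f[1],.028),R1)]); look()
E
```

```text
[([316, 163, 14, 20, 226], [322.0, 172.1])] [([285, 141, 8, 11, 87], [288.5, 146.0])]
fader [-0.1167  0.0577] [-0.1147  0.0575]
mark [-0.1435  0.0172]
t 49.05 gap 0.0601 grip 0.0 F [ 0.4 -0.4  0.7] q [-20.  22. -32. 110.  18.  51.  51.]
dn n 1 row [0.2, -0.28, 0.39] [0.006, 0.045, 0.026]
low n 5 row [0.0, 0.0, -3.84] [0.0, 0.0, 0.0]
side
   on plate? 0.82 [-0.0422  0.0902]
   on plate? 0.69 [-0.0422 -0.0528]
   on plate? 0.62 [ 0.0151 -0.1392]
   on plate? 0.57 [0.0244 0.0062]
   fader [-0.1165  0.0542]
scene
   on plate? 0.9 [-0.0184 -0.044 ]
   on plate? 0.82 [-0.0246  0.1138]
   on plate? 0.78 [ 0.0378 -0.1235]
   on plate? 0.78 [0.044  0.0276]
   fader [-0.1074  0.0592]
```

View pics/w9.png

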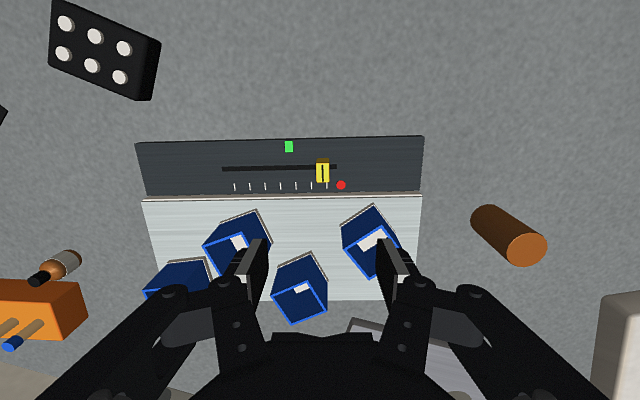

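Emit:
arm_command(rows=[[[0.2,-0.3,0],[0.006,0.045,0.026],4.5],[[0,0,0],[0,0,0],4.5],[[0,0,-3.8],[0,0,0],4.5],[[0,0,-3.8],[0,0,0],4.5],[[0,0,0],[0,0,0],4.5],[[0,0,0],[0,0,0],4.5]])

```text
time_s: 49.95
tcp_pos: [0.4131, 0.3046, 0.1409]
orientation: [180.0, -0.1, -156.5]
ft_force: [-0.7, 0.2, 0.7]
finger_gap: 0.0454
grip_force: 0.0
```

```bash
python3 - <<'E'
from plan import *
f=WO+WX*-.115+WY*.06
R1=Rn.from_euler('xyz',[180,0,203.5],degrees=True).as_matrix()
gpt(); plan([('low',(f[0],f[1],.028),R1)])
E
```

```text
grasp pt [0.4132 0.3045 0.1599] w [-0.1146  0.0593] alpha 89.9 ydir [-0.398  0.917  0.001] F [-0.7  0.2  0.7]
t 49.95 gap 0.0454 grip 0.0 F [-0.7  0.2  0.7] q [-20.  29. -30. 112.  21.  44.  51.]
low n 3 row [-0.02, 0.02, -3.76] [-0.0, -0.0, 0.0]
```

Emit:
arm_command(rows=[[[0,0,-3.8],[0,0,0],4.5],[[0,0,-3.8],[0,0,0],4.5],[[0,0,-2.7],[0,0,0],4.5],[[0,0,-1],[0,0,0],4.5],[[0,0,0],[0,0,0],4.5],[[0,0,0],[0,0,0],1.4],[[0,0,0],[0,0,0],1.4],[[0,0,0],[0,0,0],1.4],[[0,0,0],[0,0,0],1.4],[[0,0,0],[0,0,0],1.4],[[0,0,0],[0,0,0],1.4]], squeeze=25)

```text
time_s: 51.05
tcp_pos: [0.4143, 0.3048, 0.029]
orientation: [179.9, 0.1, -156.6]
ft_force: [-0.9, -0.8, 13.1]
finger_gap: 0.0149
grip_force: 26.6
```

Emit:
arm_command(rows=[[[0.35,-0.8,0],[0,0,0],1.4],[[0.35,-0.8,0],[0,0,0],1.4],[[0.35,-0.8,0],[0,0,0],1.4],[[0.35,-0.8,0],[0,0,0],1.4],[[0.32,-0.74,0],[0,0,0],1.4],[[0,0,0],[0,0,0],1.4],[[0,0,0],[0,0,0],1.4]])

```text
time_s: 51.75
tcp_pos: [0.4317, 0.2649, 0.0289]
orientation: [179.9, 0.1, -156.6]
ft_force: [-0.8, -2.2, 14.0]
finger_gap: 0.0155
grip_force: 26.7
```

```bash
python3 -c "
from plan import *
gpt();print(state()['finger_gap'],state()['grip_force'])"
```

```text
grasp pt [0.4317 0.2648 0.0479] w [-0.1136  0.0155] alpha 89.9 ydir [-0.397  0.918  0.001] F [-0.8 -2.2 14. ]
0.015523146619344038 26.689636409282684
```

Emit:
arm_command(rows=[[[0,0,0],[0,0,0],4],[[0,0,0],[0,0,0],4],[[0,0,0],[0,0,0],4],[[0,0,2],[0,0,0],4.5],[[0,0,4],[0,0,0],6],[[0,0,4],[0,0,0],6],[[0,0,4],[0,0,0],6],[[0,0,0],[0,0,0],6],[[0,0,0],[0,0,0],6]])

```text
time_s: 52.65
tcp_pos: [0.431, 0.2647, 0.168]
orientation: [179.9, 0.1, -156.6]
ft_force: [-0.2, 0.7, -1.4]
finger_gap: 0.06
grip_force: 0.0
```

```bash
cat >> plan.py <<'E'
def fm():
    w=viewer.capture('wrist'); Y=blobs(w,*YEL,mn=30);G=blobs(w,*GRN,mn=15,mx=400);print(Y,G)
    K=w['intrinsics']
    for q in Y: b=q[0]; print('fader',wf(atz(w,q[1],.0445)),wf(atz(w,(b[0]+b[2]/2-.5,b[1]+b[3]/2-.5),.04)))
    for q in G: b=q[0]; print('mark',wf(atz(w,q[1],.019)),wf(atz(w,(b[0]+b[2]/2-.5,b[1]+b[3]/2-.5),.018)))
    return w
E
python3 - <<'E'
from plan import *
gpt(); fm(); look()
E
```

```text
grasp pt [0.431  0.2647 0.187 ] w [-0.1142  0.0157] alpha 89.9 ydir [-0.398  0.918  0.001] F [-0.2  0.7 -1.4]
[([314, 177, 16, 23, 311], [321.2, 187.7])] [([320, 151, 9, 13, 109], [323.8, 157.2])]
fader [-0.1166  0.0136] [-0.115   0.0139]
mark [-0.1428  0.0164] [-0.1428  0.0166]
side
   on plate? 0.73 [-0.0396 -0.0546]
   on plate? 0.73 [-0.0311  0.0884]
   on plate? 0.56 [ 0.029  -0.1306]
   on plate? 0.54 [0.029  0.0231]
   fader [-0.1159  0.011 ]
scene
   on plate? 0.92 [0.0377 0.0271]
   on plate? 0.82 [ 0.0378 -0.1248]
   on plate? 0.77 [-0.0321  0.1226]
   on plate? 0.71 [-0.0189 -0.037 ]
   on plate? 0.7 [ 0.0759 -0.0149]
   fader [-0.1096  0.0156]
```

Emit:
arm_command(rows=[[[0,0,-3],[0,0,0],8],[[0,0,-3],[0,0,0],8],[[0,0,0],[0,0,0],8],[[0,0,0],[0,0,0],8]])

```text
time_s: 53.4
tcp_pos: [0.4303, 0.265, 0.1075]
orientation: [179.9, -0.1, -156.5]
ft_force: [0.0, 0.9, 0.4]
finger_gap: 0.0799
grip_force: 0.0
```

```bash
python3 - <<'E'
from plan import *
gpt(); w=fm(); a=w['pixels'][120:300,240:400]; cv2.imwrite('pics/w10.png',cv2.resize(a[...,::-1],None,fx=3.3,fy=3.3,interpolation=cv2.INTER_NEAREST))
E
```

```text
grasp pt [0.4304 0.265  0.1265] w [-0.1147  0.0162] alpha 89.9 ydir [-0.398  0.917  0.001] F [0.  0.9 0.4]
[([311, 196, 20, 28, 492], [320.7, 209.3])] [([319, 162, 12, 16, 181], [324.4, 169.7])]
fader [-0.1167  0.0139] [-0.1149  0.0137]
mark [-0.1431  0.017 ] [-0.1431  0.0171]
```

Emit:
arm_command(rows=[[[-0.8,1.8,3],[0,0,0],8],[[-0.8,1.8,3],[0,0,0],8],[[0,0,0],[0,0,0],8],[[0,0,0],[0,0,0],8]])

```text
time_s: 53.85
tcp_pos: [0.4151, 0.3011, 0.1688]
orientation: [179.9, 0.1, -156.5]
ft_force: [0.6, 0.2, -0.2]
finger_gap: 0.0798
grip_force: 0.0
```

```bash
python3 - <<'E'
from plan import *
gpt(); fm()
E
```

```text
grasp pt [0.4151 0.3011 0.1878] w [-0.1142  0.0554] alpha 89.9 ydir [-0.398  0.917  0.001] F [ 0.6  0.2 -0.2]
[([274, 177, 16, 22, 300], [281.8, 187.2])] [([283, 150, 9, 13, 107], [287.0, 156.5])]
fader [-0.1168  0.014 ] [-0.1152  0.013 ]
mark [-0.1433  0.0172] [-0.1437  0.0171]
```

Emit:
arm_command(rows=[[[0.8,-1.8,0],[0,0,0],8],[[0.8,-1.8,0],[0,0,0],8],[[0.8,-1.8,0],[0,0,0],8],[[0.8,-1.8,0],[0,0,0],8],[[0,0,0],[0,0,0],8],[[0,0,0],[0,0,0],8]])

```text
time_s: 54.5
tcp_pos: [0.4466, 0.2282, 0.1669]
orientation: [179.9, -0.1, -156.6]
ft_force: [-0.0, 0.7, 0.9]
finger_gap: 0.0805
grip_force: 0.0
```

```bash
python3 - <<'E'
from plan import *
gpt(); fm()
E
```

```text
grasp pt [0.4467 0.2281 0.1859] w [-0.1145 -0.0241] alpha 89.9 ydir [-0.397  0.918  0.001] F [-0.   0.7  0.9]
[([354, 178, 16, 22, 298], [361.2, 188.2])] [([358, 151, 9, 13, 85], [362.1, 158.2])]
fader [-0.1168  0.0136] [-0.1152  0.0145]
mark [-0.1424  0.017 ] [-0.1435  0.017 ]
```

View pics/w10.png

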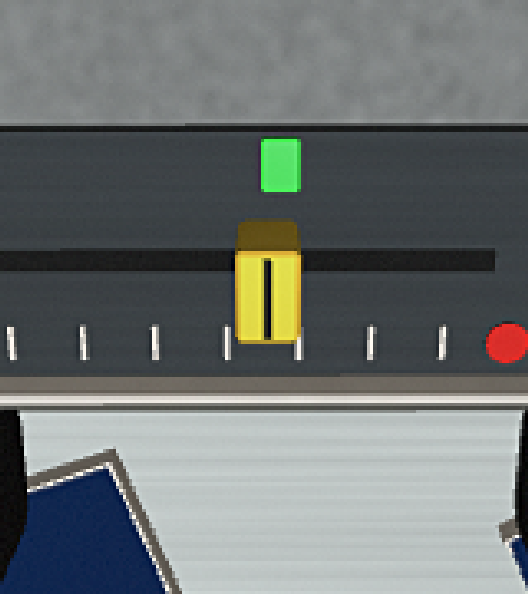

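Emit:
arm_command(rows=[[[-0.8,1.8,0],[0,0,0],4.5],[[-0.8,1.85,0],[0,0,0],4.5],[[0,0,0],[0,0,0],4.5],[[0,0,-4],[0,0,0],4.5],[[0,0,-4],[0,0,0],4.5],[[0,0,-3.9],[0,0,0],4.5],[[0,0,-2],[0,0,0],4.5],[[0,0,0],[0,0,0],4.5],[[0,0,0],[0,0,0],1.4],[[0,0,0],[0,0,0],1.4],[[0,0,0],[0,0,0],1.4],[[0,0,0],[0,0,0],1.4],[[0,0,0],[0,0,0],1.4],[[0,0,0],[0,0,0],1.4]])

```text
time_s: 55.95
tcp_pos: [0.4312, 0.2657, 0.0296]
orientation: [179.9, 0.1, -156.6]
ft_force: [-2.1, 0.1, 9.5]
finger_gap: 0.0156
grip_force: 26.8
```

```bash
python3 -c "
from plan import *
gpt();print(state()['finger_gap'],state()['grip_force'])"
```

```text
grasp pt [0.4312 0.2657 0.0486] w [-0.1136  0.0165] alpha 89.9 ydir [-0.398  0.917  0.001] F [-2.1  0.1  9.5]
0.015612024195056001 26.785409152507782
```

Emit:
arm_command(rows=[[[-0.08,0.2,0],[0,0,0],1.4],[[0,0,0],[0,0,0],1.4],[[0,0,0],[0,0,0],1.4],[[0,0,0],[0,0,0],4],[[0,0,0],[0,0,0],4],[[0,0,0],[0,0,0],4],[[0,0,2],[0,0,0],4.5],[[0,0,3],[0,0,0],8],[[0,0,3],[0,0,0],8],[[0,0,0],[0,0,0],8],[[0,0,0],[0,0,0],8]])

```text
time_s: 57.05
tcp_pos: [0.4302, 0.2672, 0.1088]
orientation: [179.9, 0.0, -156.6]
ft_force: [-0.3, -0.1, -0.9]
finger_gap: 0.0799
grip_force: 0.0
```

```bash
python3 - <<'E'
from plan import *
gpt(); fm(); look()
E
```

```text
grasp pt [0.4302 0.2672 0.1278] w [-0.114   0.0183] alpha 89.9 ydir [-0.398  0.918  0.001] F [-0.3 -0.1 -0.9]
[([313, 194, 19, 28, 478], [322.0, 207.4])] [([317, 161, 11, 16, 175], [322.0, 168.5])]
fader [-0.117  0.017] [-0.1153  0.017 ]
mark [-0.143  0.017] [-0.1427  0.017 ]
side
   on plate? 0.72 [0.0363 0.0119]
   on plate? 0.7 [ 0.0129 -0.1371]
   on plate? 0.69 [-0.0156  0.0966]
   on plate? 0.62 [-0.0424 -0.0544]
   fader [-0.1159  0.0145]
scene
   on plate? 0.87 [-0.0177 -0.0496]
   on plate? 0.86 [ 0.0488 -0.1199]
   on plate? 0.76 [-0.0317  0.1118]
   on plate? 0.61 [0.0398 0.0357]
   fader [-0.1084  0.0184]
```

Emit:
arm_command(rows=[[[-0.5,-0.5,3],[0,0,0],8],[[-0.5,-1,4],[0,0,0],8],[[0,-2,4],[0,0,0],8],[[0,-2,0],[0,0,0],8],[[0,-2,0],[0,0,0],8],[[0,0,0],[0,0,0],8],[[0,0,0],[0,0,0],8],[[0,0,0],[0,0,0],8]])

```text
time_s: 58.2
tcp_pos: [0.4197, 0.193, 0.2181]
orientation: [179.9, -0.0, -156.5]
ft_force: [0.7, 0.0, 0.7]
finger_gap: 0.0801
grip_force: 0.0
```

```bash
python3 - <<'E'
from plan import *
sc=viewer.capture('scene');sd=viewer.capture('side');fm()
a=np.hstack([cv2.resize(sc['pixels'][150:270,330:490],(560,420)),cv2.resize(sd['pixels'][110:220,245:355],(420,420))])
cv2.imwrite('pics/d11.png',cv2.resize(a[...,::-1],(800,343)))
E
```

```text
[([368, 199, 13, 18, 195], [374.1, 207.6])] [([368, 176, 8, 11, 80], [371.8, 181.2])]
fader [-0.1166  0.0164] [-0.1151  0.0172]
mark [-0.1431  0.0167] [-0.1431  0.0164]
```

View pics/d11.png

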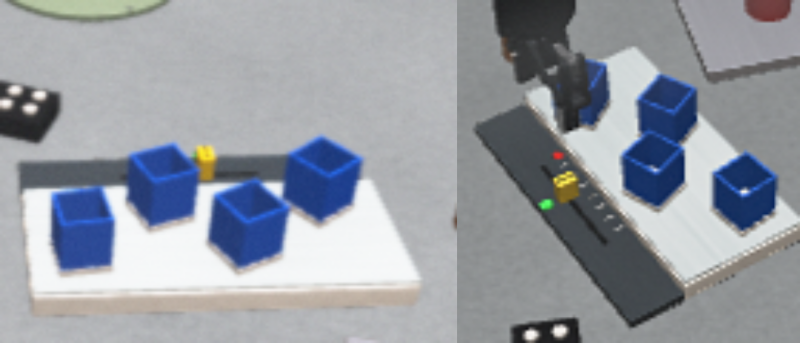

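The picture shows all four jars upright on the plate. The fader is level with the green mark and the gripper is clear of everything.

```bash
python3 -c "
from h import *
print(finish_job())"
```

```text
the job is handed in; nothing more can be done
None
```

The job is handed in: I slid the fader to off first, stood all four jars mouth-up on the plate, then set the fader at the green mark (wrist camera put it within about 1 mm), with 58 s used of the 210 s; the hand-in returned no verdict.

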